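# Stow the second vee block and shut the chest

## Task

Put the loose vee block away with its mate: raise the steel chest's lid until the folding stay at its end snaps straight and locks, let go, and set the block upright on the floor of the empty bay between the two low wooden rails. Then press the stay's knuckle down to break it, take hold of the lid again and lower it until it is fully shut. Do not drop the block or let the lid fall, and leave the block already in the chest and the other things on the table where they are.

Things in the scene. Friction and masses are not known exactly. Their poses are not given: they have to be found in the camera images.
- chest: Grey steel chest, fixed: 170 mm (x) by 225 mm (y), rim 100 mm high, closed lid top 114 mm. Origin: centre of underside; x from its front (near the robot) to the hinged back, y along the hinge. Walls 2.5 mm; floor at z = 10 mm. Wooden rails 4 mm wide, 10 mm high along x at y = -70 and +20 mm: stay's space at y < -72, empty bay y -68 to 18, mate's bay y 22 to 110 mm.
- bay (a point): Point on the floor of the empty bay to set the vee block on: in the bay's middle line, 100 mm in front of the hinge. Axes as the chest's. The bay is 86 mm wide (y) and 165 mm long (x); here or up to 15 mm nearer the front keeps clear of the raised lid.
- lid_hinge (a point): Middle of the lid's hinge axis, at the back rim of the chest (85 mm behind its centre, 100 mm up). Axes as the chest's; the hinge axis runs along y.
- lid (a joint): Opening angle of the lid, rad: 0 shut, 1.42 resting on the locked stay; the taut stay stops it at 1.43. The lid is 170 mm deep, 0.4 kg; it takes about 5 N at the handle to start it up. With the stay broken, stiff hinges hold it where it is left above about 0.75 rad; lower down it falls shut unless held.
- lid_handle (a point): Middle of the lid's grab handle: round steel bar, 10 mm thick, 95 mm long, along the hinge, on the lid's outer face. Lid shut: 130 mm in front of and 60 mm above the hinge axis, 41 mm clear between bar and lid. Raised, the bar is behind the lid, whose edge stands 40 mm past it: there open the fingers only a little. The bar can turn in the grip.
- stay (a joint): Angle at the knuckle of the folding stay, rad: 0 folded (lid shut), 2.65 its two links in line, 2.87 snapped past centre onto its stop (locked). A spring in the knuckle snaps it there as the lid comes all the way up; locked, the lid cannot be lowered. Pressed below about 2.1 it stays broken when let go; above that it springs back.
- knuckle (a point): Middle of the stay's thumb roll (dark, 18 mm diameter, 24 mm long along y) at the knuckle, at the chest's y < 0 end, chest y = -98 to -74 mm. It swings on the 68 mm lower link about a pin at chest x = -53, z = 88 mm. Locked: 38 mm above the rim, 87 mm in front of the hinge. Pressing it some 35 mm down (it moves back 20 mm) takes about 4 N and leaves the lid at about 1.2 rad.
- vee_block: The loose vee block, dark steel, 50 mm (x) by 60 mm (y) by 45 mm high, 0.45 to 0.8 kg; a vee groove along x is cut in its top, so grip the two plain side faces, 60 mm apart along y. Origin: centre of its underside; z up. Stands on the table, groove upward.
- vee_mate: Its twin, standing in the chest's other bay. Leave it there. Origin: centre of its underside.
- ground_block: Ground steel block with holes, 51 x 76 x 25 mm, on the table; leave it. Origin: centre of its underside.
- tip_tin_1: Green tin, 66 x 96 x 31 mm, on the table; leave it. Origin: centre of its underside.
There are look-alikes about, which are no part of the job. There is more than one size of the vee_block; the job needs the middle-sized.

How it is judged:
On the way, in this order (a step that is already met when the one before it is completed fails the run):
1. the lid is up and the stay has snapped straight onto its stop (lid above 1.37 rad, stay above 2.77 rad) (value of joint lid above 1.37 rad and value of joint stay above 2.77 rad), for 0.3 s.
2. the vee block stands upright in the empty bay, let go, under the lid that the locked stay holds (x of vee_block in the frame of bay between -0.05 and 0.06 m and y of vee_block in the frame of bay between -0.025 and 0.025 m and z of vee_block in the frame of bay below 0.006 m and angle between vee_block's own z axis and vertical below 0.1 rad and contact force between the fingers and vee_block below 0.05 N and value of joint stay above 2.77 rad and linear speed of vee_block below 0.03 m/s), for 0.3 s.
3. the stay's knuckle is broken past centre while the lid is still well up (stay below 2.1 rad, lid above 0.8 rad) (value of joint stay below 2.1 rad and value of joint lid above 0.8 rad), for 0.2 s.
At the end, for the whole second after the job is handed in: Lid shut to within 0.025 rad (4 mm at its front edge); vee block upright (0.1 rad) and at rest on the floor of the empty bay, within 25 mm of its middle line; its mate, the ground block and the tin within 25 mm of where they stood (x of vee_block in the frame of bay between -0.05 and 0.06 m and y of vee_block in the frame of bay between -0.025 and 0.025 m and z of vee_block in the frame of bay below 0.006 m and angle between vee_block's own z axis and vertical below 0.1 rad and value of joint lid below 0.025 rad and linear speed of vee_block below 0.02 m/s and distance of each of vee_mate, ground_block, tip_tin_1 from where it was at the start of the episode below 0.025 m); the robot touches nothing.
It fails at once if the lid is let fall shut (closes faster than 2.5 rad/s below 0.6 rad) (velocity of joint lid below -2.5 rad/s and value of joint lid below 0.6 rad).
It fails at once if the vee block is dropped or thrown (moves faster than 0.7 m/s out of the fingers) (contact force between the fingers and vee_block below 0.05 N and linear speed of vee_block above 0.7 m/s).
It fails at once if the block already in the chest, or a thing on the table, is pushed more than 25 mm (distance of any of vee_mate, ground_block, tip_tin_1 from where it was at the start of the episode above 0.025 m).
It also fails if it takes over 72 s, if anything falls off the work surface, if the arm or the gripper's body presses on something with over 40 N, if the wrist force passes 120 N, or if a joint passes its speed limit or range.

## Robot

A 7-joint arm with a two-finger parallel gripper is mounted at the origin on the work surface; the furniture and walls round the work are solid. World frame = base frame: x ahead of the robot, y to its left, z up, the work surface at z = 0. Lengths are in m, angles in rad, forces in N, time in s.
With the tool pointing down it reaches from about 0.4 to 0.85 m from the base axis. Payload 4.5 kg.
Tool frame: the origin (TCP) lies at the very end of the fingers, on their centre line; the grasp point (between the pads) lies 19 mm behind it; z points along the fingers, y is the line along which they close (so a half turn about z gives the same grasp; the last joint's range is limited). The gripper opens to 88 mm and grips with 3 to 60 N. Pads are 18 mm wide; open, the fingers measure 123 mm over their backs; the gripper's body (75 mm by 187 mm) begins 45 mm behind the grasp point.
Start: joints at [-1.23, 0.689, -0.195, 1.565, 0.157, 0.902, -0.215], TCP at [0.189, 0.596, 0.239] pointing down, gripper open.
Joint ranges: [-3.01, 3.01], [-0.46, 2.08], [-1.47, 1.51], [0.13, 2.56], [-1, 4.14], [0.04, 2.09], [-2.66, 2.66]. Speed limits (rad/s): [2.57, 2.57, 3.14, 3.14, 3.14, 3.14, 3.14].

## Interface

Orientations are given as a unit quaternion [x, y, z, w].
In Python, from plant import r, optics gives the robot as it stands.
- The arm moves only by the tool servo_tool, never from a script. Its arguments are lists of equal length, an entry for each row: "translation": the shift along the tool's x, y, z in m, a list of three; "turn": the turn, a rotation vector about the tool's x, y, z in rad, a list of three. In form: {"translation": [[dx, dy, dz], ...], "turn": [[rx, ry, rz], ...]}. A call has 1 to 10 rows; each row shifts and turns the commanded pose from where the row before left it, along the tool's axes as they then stand; what a row does not reach is not made up. A row lasts 1/8 s, in which the tool goes at most 62.5 mm and 10.7 degrees, less where a joint would pass 70% of its speed; a pose out of reach is approached as far as the arm can. A call is refused whole if a number of a shift passes 0.0625 or a number of a turn 0.188, either way. A call with a gripper value outside its range is refused whole. "grip" is the opening, from 0 (shut) to 1 (fully open), set as the call begins (left out, the last holds). The fingers move at their own pace and stop on an object; "grip_force" is the grip in N (left out, the last holds). Time passes only in rows, so rows that do not move let the fingers close. It gives the time, the measured TCP pose, the force, the opening and the grip force at its end, in the units of the state.
- r.get_state(): the state, without advancing time (a new reading comes with each control period).
- optics.snapshot(name): name is "scene" or "top" or "wrist"; returns a dict with "img" (400x640x3 uint8, red, green, blue), "z_map" (400x640 float32, m along the optical axis (not along the pixel's ray), 0 where there is no reading), "mtx" (3x3 intrinsics, pixels), "R" (3x3) and "t" (3): a world point X has camera coordinates R X + t. Camera axes: x right, y down, z forward; pixel columns grow to the right and rows downward; lengths in m; the calibration is good to about 2 mm. The wrist camera is an equidistant fisheye: a pixel r from the principal point sees the ray r / f radians off the axis. A picture is of the moment at which its call begins.
- r.finish_job(): hands the job in; it is judged then, once.
The state is a dict: "clock": time; "q": joint angles; "qd": joint speeds; "joint_torque": joint torques, N m; "tool_pos": TCP position; "eef_rot": TCP orientation; "contact_force": force on the tool from outside, world axes, zero at the start; "moment": the same for the moment, N m; "opening": opening from 0.0 (shut) to 1.0 (fully open); "finger_force": force on a finger pad.
Only numpy, scipy, OpenCV 4.12 (cv2) and the standard library are available. Lean on these libraries where they do the work, as an engineer would, in place of code of your own. Each camera call takes 0.05 s, during which the arm holds its last target. There are 200 camera calls.

## Working session

There is one attempt and no reset: what is moved stays moved. The work goes in short steps, Python scripts to look and compute and a tool call to move; the robot and the scene stay as the last step left them, time stands still between calls to the robot, and variables do not carry over. Pictures are saved under pics/ and viewed, at most 10 in all, crops included, and the job is handed in when it is done.

Besides the shell and the picture viewer there is one more tool, called after "Emit:" by a JSON object that holds its "api" and its "payload", one argument or row to a line. servo_tool: Moves the arm, as the interface text tells. Its arguments: {"type":"object","properties":{"translation":{"type":"array"},"turn":{"type":"array"},"grip":{"type":"number"},"grip_force":{"type":"number"}},"required":["translation","turn"]}

```bash
mkdir -p pics; python3 - <<'E'
from plant import r, optics
import cv2, numpy as np
for n in ("scene","top"):
    s=optics.snapshot(n); np.savez(f"{n}0.npz",**s)
    cv2.imwrite(f"pics/{n}0.png",s["img"][:,:,::-1])
    print(n,s["mtx"].tolist(),s["R"].round(3).tolist(),s["t"])
print({k:np.round(v,3).tolist() for k,v in r.get_state().items()})
E
```

```text
scene [[433.2918116302286, 0.0, 315.13717248058197], [0.0, 433.2918116302286, 201.23313221009462], [0.0, 0.0, 1.0]] [[0.663, -0.748, -0.02], [-0.566, -0.484, -0.667], [0.489, 0.454, -0.745]] [-0.36319847  0.23689871  1.65465707]
top [[386.21080387890737, 0.0, 320.920392774346], [0.0, 386.21080387890737, 195.19361275002453], [0.0, 0.0, 1.0]] [[-0.009, -1.0, -0.026], [-0.992, 0.012, -0.124], [0.124, 0.024, -0.992]] [-0.10975542  0.39881498  1.34169871]
{'clock': 0.1, 'q': [-1.23, 0.69, -0.195, 1.566, 0.157, 0.903, -0.215], 'qd': [0.001, -0.001, -0.0, -0.002, -0.001, 0.001, 0.0], 'joint_torque': [-0.002, -52.85, -1.272, -15.384, -0.053, 0.002, 0.0], 'tool_pos': [0.189, 0.595, 0.238], 'eef_rot': [0.153, 0.988, -0.001, -0.0], 'contact_force': [0.318, -0.13, -0.634], 'moment': [-0.008, 0.015, -0.066], 'finger_force': 0.0, 'opening': 0.999}
```

View pics/scene0.png

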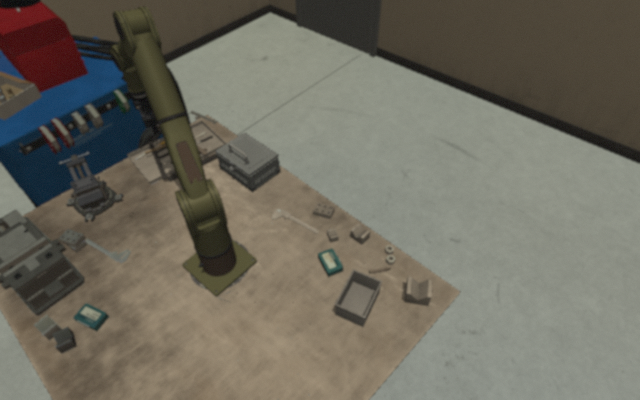

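View pics/top0.png

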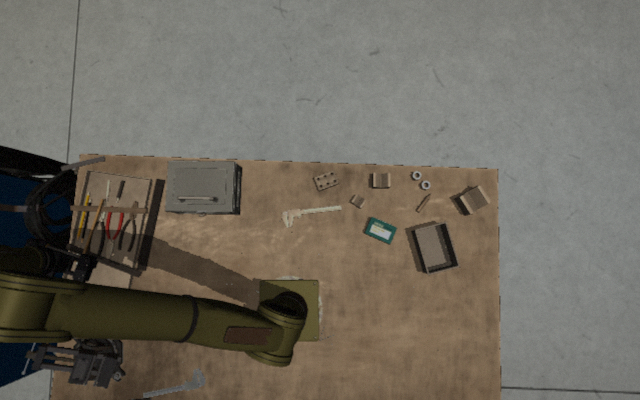

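The scene view shows the chest at about (250,160), with vee blocks at (332,235), (360,233) and (418,290). In the top view the chest is at (203,187). The vee-block candidates there are small (357,201), middle (381,181) and large (470,199). Next I measure their sizes and enlarge the crop.

```bash
cat > h.py <<'E'
import numpy as np, cv2
def pts(s):
    v,u=np.mgrid[0:400,0:640]; z=s["z_map"]; K=s["mtx"]
    c=np.stack([(u-K[0,2])/K[0,0]*z,(v-K[1,2])/K[1,1]*z,z],-1)
    P=(c-s["t"])@s["R"]; P[z<=0]=np.nan
    return P
def rect(P,m):
    X=P[m][:,:2]; (c,wh,a)=cv2.minAreaRect((X*1000).astype(np.float32)); return np.round(c,1),np.round(wh,1),round(a,1)
def proj(s,X):
    c=s["R"]@np.array(X)+s["t"]; p=s["mtx"]@c; return p[:2]/p[2]
E
python3 - <<'E'
from h import *
s=dict(np.load("top0.npz")); P=pts(s)
print("table z",np.nanmedian(P[230:260,330:370,2]))
def top(name,r0,r1,c0,c1,zmin):
    Q=P[r0:r1,c0:c1]; m=Q[...,2]>zmin
    n,l,st,_=cv2.connectedComponentsWithStats(m.astype(np.uint8))
    k=1+np.argmax(st[1:,4]); m=l==k
    print(name,rect(Q,m),"zmax",np.nanpercentile(Q[m][:,2],[50,95]).round(4),m.sum())
top("small",190,212,347,369,.012)
top("mid",168,195,368,395,.02)
top("large",180,220,448,492,.02)
top("ground",165,198,308,345,.012)
top("tin",212,248,358,402,.015)
top("lid",150,225,155,248,.106)
top("handle",185,210,170,225,.145)
I=s["img"]
a=cv2.resize(I[150:225,300:500],None,fx=4,fy=4,interpolation=cv2.INTER_CUBIC)
b=cv2.resize(I[150:225,150:250],None,fx=4,fy=4,interpolation=cv2.INTER_CUBIC)
b=cv2.copyMakeBorder(b,0,0,0,400,cv2.BORDER_CONSTANT)
o=cv2.convertScaleAbs(np.vstack([a,b]),alpha=1.6,beta=10)
cv2.imwrite("pics/crop0.png",o[:,:,::-1][:600])
E
```

```text
table z 0.0005080615023739839
small (array([ 375.8, -243.2]), array([40.7, 34.6]), 56.0) zmax [0.0264 0.0339] 119
mid (array([ 446.3, -323.1]), array([59.4, 50.2]), 89.4) zmax [0.0381 0.0484] 256
large (array([ 372.5, -635.7]), array([69.8, 86.8]), 29.8) zmax [0.0522 0.0659] 598
ground (array([ 451.4, -130.9]), array([51.2, 76.2]), 19.9) zmax [0.0252 0.031 ] 289
tin (array([ 273.1, -318.4]), array([95.7, 65.4]), 65.6) zmax [0.0316 0.0364] 520
lid (array([422.1, 289.1]), array([229.4, 174.5]), 88.5) zmax [0.1158 0.1214] 3411
handle (array([376.7, 290.3]), array([119. ,   9.8]), 88.1) zmax [0.1637 0.1687] 117
```

View pics/crop0.png

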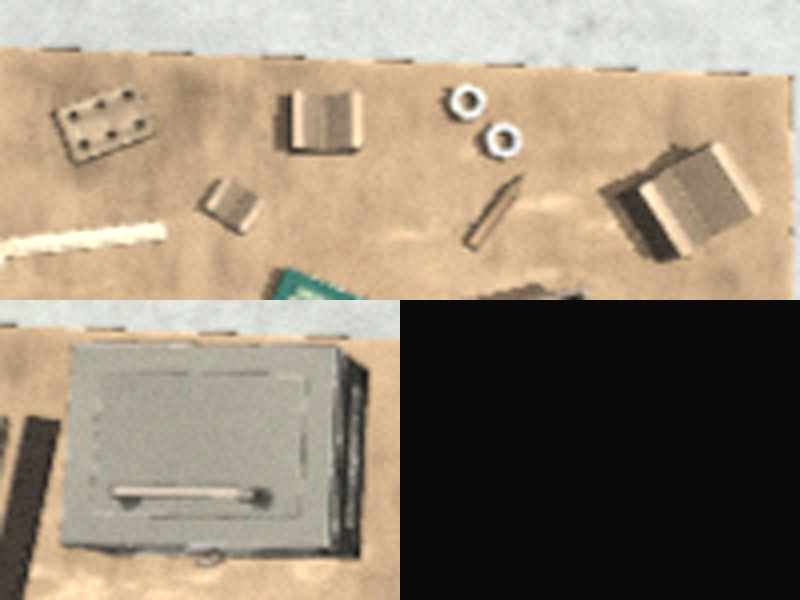

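Only the middle block fits: it measures 59×50 mm and stands 45 mm high. The small one is about 35–40 mm across and the large one 70×87. Before planning the placing, I'll check the gripper body's shape from the depth maps.

```bash
python3 - <<'E'
from h import *
from plant import optics
from scipy.spatial.transform import Rotation as Ro
T=np.array([.189,.595,.238]); R=Ro.from_quat([.153,.988,-.001,0]).as_matrix()
print(R.round(2).tolist())
for n in ("scene","top"):
    s=dict(np.load(n+"0.npz")); P=pts(s).reshape(-1,3); L=(P-T)@R
    m=(np.abs(L[:,:2])<.16).all(1)&(L[:,2]<.01)&(L[:,2]>-.3); L=L[m]
    for z0 in np.arange(-.30,.01,.03):
        k=L[(L[:,2]>=z0)&(L[:,2]<z0+.03)]
        if len(k)>3: print(n,round(z0,2),len(k),k[:,:2].min(0).round(3),k[:,:2].max(0).round(3))
s=optics.snapshot("wrist"); cv2.imwrite("pics/wrist0.png",s["img"][:,:,::-1]); print(s["mtx"].round(1).tolist(), ((-s["R"].T@s["t"]-T)@R).round(3),(s["R"]@R).round(2).tolist())
t=dict(np.load("scene0.npz"))["img"][100:240,20:300]; top=dict(np.load("top0.npz"))["img"][150:400,0:160]
a=cv2.resize(t,(800,400)); a=cv2.convertScaleAbs(a,alpha=1.8,beta=10); cv2.imwrite("pics/grip.png",a[:,:,::-1])
E
```

```text
[[-0.95, 0.3, -0.0], [0.3, 0.95, -0.0], [-0.0, -0.0, -1.0]]
scene -0.3 107 [-0.013 -0.047] [ 0.046 -0.   ]
scene -0.27 119 [-0.013 -0.043] [0.046 0.023]
scene -0.24 110 [-0.014 -0.043] [0.044 0.019]
scene -0.21 105 [-0.015 -0.043] [0.038 0.   ]
scene -0.18 121 [-0.017 -0.051] [0.038 0.012]
scene -0.15 77 [-0.016 -0.049] [ 0.035 -0.013]
scene -0.12 183 [-0.017 -0.099] [0.036 0.087]
scene -0.09 95 [-0.014 -0.092] [0.035 0.091]
scene -0.06 22 [-0.008 -0.068] [0.012 0.045]
scene -0.03 24 [-0.009 -0.067] [ 0.012 -0.053]
top -0.3 4 [-0.047 -0.017] [-0.032 -0.012]
top -0.27 88 [-0.036 -0.031] [-0.017  0.003]
top -0.24 142 [-0.036 -0.035] [-0.004  0.004]
top -0.21 224 [-0.038 -0.037] [0.017 0.025]
top -0.18 319 [-0.038 -0.041] [0.029 0.012]
top -0.15 138 [-0.034 -0.04 ] [0.028 0.005]
top -0.12 660 [-0.035 -0.093] [0.033 0.097]
top -0.09 271 [-0.035 -0.088] [0.035 0.088]
top -0.03 18 [-0.011 -0.056] [0.01  0.053]
[[309.7, 0.0, 317.2], [0.0, 309.7, 196.8], [0.0, 0.0, 1.0]] [ 0.081  0.002 -0.147] [[0.0, 1.0, -0.0], [-0.95, 0.0, -0.31], [-0.31, 0.0, 0.95]]
```

View pics/wrist0.png

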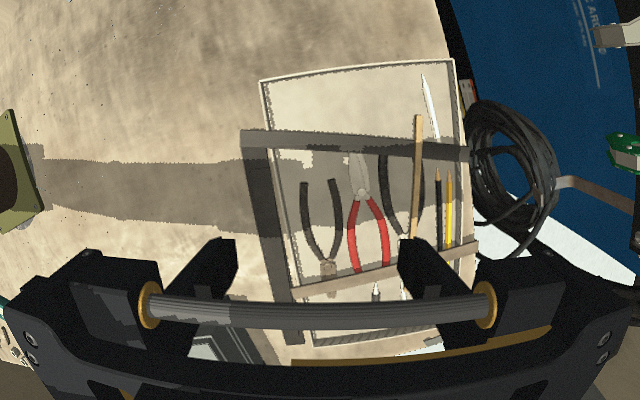

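The gripper body is ±93 mm along the closing line and ±37 mm across it. Set along chest y it would foul the stay, so I will place the block turned 90°, with the fingers closing along chest x and the camera over the mate's bay. I'll now write a planner helper that converts chest-frame waypoints into tool-axis rows.

```bash
cat >> h.py <<'E'
from scipy.spatial.transform import Rotation as Ro, Slerp
C=np.array([.4221,.2892,0]); YAW=-.028
CR=Ro.from_euler('z',YAW)
def W(p): return C+CR.apply(p)                # chest -> world
def toC(p): return CR.inv().apply(np.array(p)-C)
def tool(yaw,tilt=0,chest=True):
    """tool down, tool x at yaw; tilt about chest y: + = wrist towards +x"""
    a=yaw; b=Ro.from_matrix(np.array([[np.cos(a),np.sin(a),0],[np.sin(a),-np.cos(a),0],[0,0,-1.]]))
    R=Ro.from_euler('y',tilt)*b
    return CR*R if chest else R
def bar(th):
    a=th+np.arctan2(60,130); return np.array([.085-.1432*np.cos(a),0,.1+.1432*np.sin(a)])
def rows(way,start=None):
    """way: list of (worldpos, Rotation, nrows); print rounded tool-frame rows"""
    from plant import r
    if start is None:
        s=r.get_state(); p=np.array(s["tool_pos"]); R=Ro.from_quat(s["eef_rot"])
    else: p,R=start
    T=[];U=[]
    for q,Q,n in way:
        p0,R0=p,R; d=(R0.inv()*Q).as_rotvec()
        for k in range(1,n+1):
            pt=p0+(q-p0)*k/n; Rt=R0*Ro.from_rotvec(d*k/n)
            t=np.round(R.inv().apply(pt-p),3); u=np.round((R.inv()*Rt).as_rotvec(),3)
            T.append((t+0).tolist());U.append((u+0).tolist())
            p=p+R.apply(t); R=R*Ro.from_rotvec(u)
    for i in range(0,len(T),10): print('{"translation":',T[i:i+10],', "turn":',U[i:i+10],'}')
    return p,R
E
python3 - <<'E'
from h import *
b=W(bar(0)); Q=tool(np.pi/2); print(b)
rows([(b+[0,0,.06],Q,10),(b-[0,0,.019],Q,4)])
E
```

```text
[0.37709786 0.29046039 0.16000913]
{"translation": [[-0.027, -0.023, 0.002], [-0.03, -0.02, 0.002], [-0.032, -0.016, 0.002], [-0.034, -0.011, 0.001], [-0.036, -0.007, 0.002], [-0.035, -0.002, 0.002], [-0.036, 0.002, 0.002], [-0.035, 0.007, 0.002], [-0.034, 0.011, 0.001], [-0.032, 0.016, 0.002]] , "turn": [[0.0, 0.0, 0.129], [0.0, 0.0, 0.129], [0.0, 0.0, 0.13], [0.0, 0.0, 0.129], [0.0, 0.001, 0.129], [-0.001, 0.0, 0.129], [0.0, 0.0, 0.129], [0.0, 0.0, 0.13], [0.0, 0.0, 0.129], [0.0, 0.0, 0.129]] }
{"translation": [[0.0, 0.0, 0.02], [0.0, 0.0, 0.02], [0.0, 0.0, 0.019], [0.0, 0.0, 0.02]] , "turn": [[0.0, 0.0, 0.0], [0.0, 0.0, 0.0], [0.0, 0.0, 0.0], [0.0, 0.0, 0.0]] }
```

Emit:
{"api": "servo_tool", "payload": {
  "translation": [
    [-0.027,-0.023,0.002],
    [-0.03,-0.02,0.002],
    [-0.032,-0.016,0.002],
    [-0.034,-0.011,0.001],
    [-0.036,-0.007,0.002],
    [-0.035,-0.002,0.002],
    [-0.036,0.002,0.002],
    [-0.035,0.007,0.002],
    [-0.034,0.011,0.001],
    [-0.032,0.016,0.002]
  ],
  "turn": [
    [0,0,0.129],
    [0,0,0.129],
    [0,0,0.13],
    [0,0,0.129],
    [0,0,0.129],
    [0,0,0.129],
    [0,0,0.129],
    [0,0,0.13],
    [0,0,0.129],
    [0,0,0.129]
  ],
  "grip": 0.6
}}

```text
clock: 1.4
tool_pos: [0.3774, 0.2903, 0.2207]
eef_rot: [0.718, 0.696, 0.0, -0.0]
contact_force: [0.3, 0.2, -0.1]
opening: 0.595
finger_force: 0.0
```

Emit:
{"api": "servo_tool", "payload": {
  "translation": [
    [0,0,0],
    [0,0,0]
  ],
  "turn": [
    [0,0,0],
    [0,0,0]
  ]
}}

```text
clock: 1.65
tool_pos: [0.3766, 0.292, 0.2207]
eef_rot: [0.716, 0.698, 0.0, -0.0]
contact_force: [-0.0, -0.3, -0.2]
opening: 0.6
finger_force: 0.0
```

```bash
python3 - <<'E'
from h import *
from plant import r,optics
s=r.get_state(); print({k:np.round(v,3).tolist() for k,v in s.items() if k in("clock","q","tool_pos","opening","contact_force")}, toC(s["tool_pos"]))
b=W(bar(0)); Q=tool(np.pi/2)
rows([(b-[0,0,.019],Q,4)])
# wrist check of the bar: fisheye
w=optics.snapshot("wrist"); cv2.imwrite("pics/w1.png",w["img"][:,:,::-1])
z=optics.snapshot("scene"); P=pts(z); L=(P-C)@CR.as_matrix()
m=(L[...,2]>.148)&(L[...,2]<.175)&(np.abs(L[...,1])<.06)&(np.abs(L[...,0]+.045)<.02); 
print(m.sum(), L[m].mean(0) if m.any() else "")
E
```

```text
{'clock': 1.65, 'q': [-0.839, 0.532, 0.128, 2.032, -0.119, 0.585, -0.656], 'tool_pos': [0.377, 0.292, 0.221], 'contact_force': [-0.029, -0.338, -0.223], 'opening': 0.6} [-0.04559996  0.00154072  0.2206577 ]
{"translation": [[0.0, 0.0, 0.02], [-0.001, 0.0, 0.02], [0.0, 0.0, 0.02], [-0.001, 0.001, 0.02]] , "turn": [[0.0, 0.0, 0.0], [0.0, 0.0, 0.001], [0.0, 0.0, 0.0], [0.0, -0.001, 0.001]] }
53 [-0.04868429 -0.00477394  0.16217763]
```

View pics/w1.png

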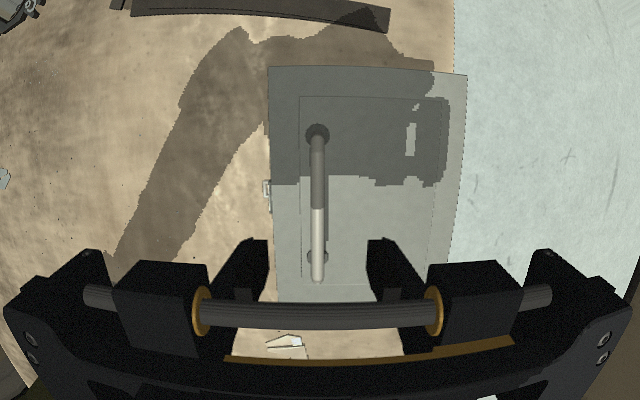

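The bar lies centred between the fingers (column ~317, rows 130–280). I'll descend and grip.

Emit:
{"api": "servo_tool", "payload": {
  "translation": [
    [0,0,0.02],
    [0,0,0.02],
    [0,0,0.02],
    [0,0,0.02]
  ],
  "turn": [
    [0,0,0],
    [0,0,0],
    [0,0,0],
    [0,0,0]
  ]
}}

```text
clock: 2.25
tool_pos: [0.3764, 0.2927, 0.1401]
eef_rot: [0.716, 0.698, 0.0, -0.0]
contact_force: [-0.1, -0.1, -0.7]
opening: 0.598
finger_force: 0.0
```

Emit:
{"api": "servo_tool", "payload": {
  "translation": [
    [0,0,0],
    [0,0,0],
    [0,0,0],
    [0,0,0],
    [0,0,0]
  ],
  "turn": [
    [0,0,0],
    [0,0,0],
    [0,0,0],
    [0,0,0],
    [0,0,0]
  ],
  "grip": 0,
  "grip_force": 25
}}

```text
clock: 2.88
tool_pos: [0.3766, 0.2915, 0.1412]
eef_rot: [0.717, 0.697, -0.0, -0.0]
contact_force: [-2.8, -0.3, 4.4]
opening: 0.097
finger_force: 24.2
```

```bash
python3 - <<'E'
from h import *
from plant import r
s=r.get_state(); print({k:np.round(v,3).tolist() for k,v in s.items() if k in("clock","tool_pos","opening","contact_force")}, toC(s["tool_pos"]))
R0=Ro.from_quat(s["eef_rot"]); off=np.array(s["tool_pos"])+R0.apply([0,0,-.019])-W(bar(0)); print(off)
way=[]
N=24
for k in range(1,N+1):
    th=1.40*k/N; Q=tool(np.pi/2,.3*k/N)
    way.append((W(bar(th))+off+Q.apply([0,0,.019]),Q,1))
rows(way)
E
```

```text
{'clock': 2.875, 'tool_pos': [0.377, 0.292, 0.141], 'contact_force': [-2.823, -0.319, 4.377], 'opening': 0.097} [-0.04559044  0.00102445  0.14115446]
[-0.00053325  0.00103196  0.00014533]
{"translation": [[0.0, 0.003, -0.007], [0.0, 0.004, -0.008], [0.0, 0.004, -0.007], [0.0, 0.005, -0.007], [0.0, 0.005, -0.006], [0.0, 0.005, -0.007], [0.0, 0.005, -0.006], [0.0, 0.006, -0.006], [0.0, 0.006, -0.006], [0.0, 0.006, -0.005]] , "turn": [[0.012, 0.0, 0.0], [0.013, 0.0, 0.0], [0.012, 0.0, 0.0], [0.013, 0.0, 0.0], [0.012, 0.0, 0.0], [0.013, 0.0, 0.0], [0.012, 0.0, 0.0], [0.013, 0.0, 0.0], [0.012, 0.0, 0.0], [0.013, 0.0, 0.0]] }
{"translation": [[0.0, 0.006, -0.005], [0.0, 0.007, -0.005], [0.0, 0.007, -0.004], [0.0, 0.007, -0.004], [0.0, 0.007, -0.004], [0.0, 0.007, -0.004], [0.0, 0.008, -0.003], [0.0, 0.008, -0.002], [0.0, 0.007, -0.003], [0.0, 0.008, -0.002]] , "turn": [[0.012, 0.0, 0.0], [0.013, 0.0, 0.0], [0.012, 0.0, 0.0], [0.013, 0.0, 0.0], [0.012, 0.0, 0.0], [0.013, 0.0, 0.0], [0.012, 0.0, 0.0], [0.013, 0.0, 0.0], [0.012, 0.0, 0.0], [0.013, 0.0, 0.0]] }
{"translation": [[0.0, 0.008, -0.001], [0.0, 0.008, -0.002], [0.0, 0.008, 0.0], [0.0, 0.008, -0.001]] , "turn": [[0.012, 0.0, 0.0], [0.013, 0.0, 0.0], [0.012, 0.0, 0.0], [0.013, 0.0, 0.0]] }
```

Emit:
{"api": "servo_tool", "payload": {
  "translation": [
    [0,0.003,-0.007],
    [0,0.004,-0.008],
    [0,0.004,-0.007],
    [0,0.005,-0.007],
    [0,0.005,-0.006],
    [0,0.005,-0.007],
    [0,0.005,-0.006],
    [0,0.006,-0.006],
    [0,0.006,-0.006],
    [0,0.006,-0.005]
  ],
  "turn": [
    [0.012,0,0],
    [0.013,0,0],
    [0.012,0,0],
    [0.013,0,0],
    [0.012,0,0],
    [0.013,0,0],
    [0.012,0,0],
    [0.013,0,0],
    [0.012,0,0],
    [0.013,0,0]
  ]
}}

```text
clock: 4.12
tool_pos: [0.4292, 0.29, 0.2018]
eef_rot: [0.715, 0.696, -0.044, -0.045]
contact_force: [1.4, 2.1, -11.7]
opening: 0.092
finger_force: 25.6
```

Emit:
{"api": "servo_tool", "payload": {
  "translation": [
    [0,0.006,-0.005],
    [0,0.007,-0.005],
    [0,0.007,-0.004],
    [0,0.007,-0.004],
    [0,0.007,-0.004],
    [0,0.007,-0.004],
    [0,0.008,-0.003],
    [0,0.008,-0.002]
  ],
  "turn": [
    [0.012,0,0],
    [0.013,0,0],
    [0.012,0,0],
    [0.013,0,0],
    [0.012,0,0],
    [0.013,0,0],
    [0.012,0,0],
    [0.013,0,0]
  ]
}}

```text
clock: 5.12
tool_pos: [0.489, 0.2882, 0.2227]
eef_rot: [0.712, 0.693, -0.08, -0.082]
contact_force: [-0.8, 3.8, -17.3]
opening: 0.094
finger_force: 26.1
```

```bash
cat >> h.py <<'E'
def lidstate():
    from plant import r
    s=r.get_state(); Q=Ro.from_quat(s["eef_rot"]); g=toC(np.array(s["tool_pos"])+Q.apply([0,0,-.019]))
    d=g-np.array([.085,0,.1]); th=np.arctan2(d[2],-d[0])-np.arctan2(60,130)
    print("clock",round(float(s["clock"]),2),"grasp(chest)",g.round(4),"r",round(np.hypot(d[0],d[2]),4),"th",round(th,3),"F",np.round(s["contact_force"],1),"open",round(float(s["opening"]),3),"ff",s["finger_force"],"q",np.round(s["q"],2),"tool",np.round(toC(s["tool_pos"]),4))
    return s,Q,th
E
python3 - <<'E'
from h import *
s,Q,th=lidstate()
E
```

```text
clock 5.12 grasp(chest) [0.0712 0.0009 0.2412] r 0.1418 th 1.041 F [ -0.8   3.8 -17.3] open 0.094 ff 26.112288236618042 q [-0.56  0.72  0.03  1.58 -0.17  1.04 -0.46] tool [0.0669 0.0009 0.2227]
```

```bash
python3 - <<'E'
from h import *
s,Q0,th=lidstate()
a0=np.arctan2(60,130); way=[]
for k in range(1,11):
    t=th+(1.44-th)*k/10; a=t+a0; Q=tool(np.pi/2,.23+.07*k/10)
    g=np.array([.085-.1415*np.cos(a),.0009,.1+.1415*np.sin(a)])
    way.append((W(g)+Q.apply([0,0,.019]),Q,1))
rows(way)
E
```

```text
clock 5.12 grasp(chest) [0.0712 0.0009 0.2412] r 0.1418 th 1.041 F [ -0.8   3.8 -17.3] open 0.094 ff 26.112288236618042 q [-0.56  0.72  0.03  1.58 -0.17  1.04 -0.46] tool [0.0669 0.0009 0.2227]
{"translation": [[0.0, 0.005, -0.001], [0.0, 0.006, -0.002], [0.0, 0.005, -0.001], [0.0, 0.005, -0.001], [0.0, 0.006, -0.001], [0.0, 0.005, -0.001], [0.0, 0.006, -0.001], [0.0, 0.005, 0.0], [0.0, 0.006, -0.001], [0.0, 0.005, 0.0]] , "turn": [[0.007, 0.001, 0.001], [0.007, 0.0, 0.0], [0.007, 0.0, 0.0], [0.007, 0.0, 0.0], [0.007, 0.0, 0.0], [0.007, 0.0, 0.0], [0.007, 0.0, 0.0], [0.007, 0.0, 0.0], [0.007, 0.0, 0.0], [0.007, 0.0, 0.0]] }
```

Emit:
{"api": "servo_tool", "payload": {
  "translation": [
    [0,0.005,0.001],
    [0,0.006,0],
    [0,0.005,-0.001],
    [0,0.005,-0.001],
    [0,0.006,-0.001],
    [0,0.005,-0.001],
    [0,0.006,-0.001],
    [0,0.005,0],
    [0,0.006,-0.001],
    [0,0.005,0]
  ],
  "turn": [
    [0.007,0,0],
    [0.007,0,0],
    [0.007,0,0],
    [0.007,0,0],
    [0.007,0,0],
    [0.007,0,0],
    [0.007,0,0],
    [0.007,0,0],
    [0.007,0,0],
    [0.007,0,0]
  ]
}}

```text
clock: 6.38
tool_pos: [0.5417, 0.2868, 0.2156]
eef_rot: [0.709, 0.69, -0.105, -0.108]
contact_force: [-11.9, -0.3, 16.0]
opening: 0.09
finger_force: 23.7
```

```bash
python3 - <<'E'
from h import *
from plant import optics
lidstate()
s=optics.snapshot("scene"); np.savez("scene2.npz",**s)
L=(pts(s)-C)@CR.as_matrix()
c=cv2.resize(s["img"][100:220,190:350],None,fx=5,fy=5,interpolation=cv2.INTER_CUBIC); cv2.imwrite("pics/s2.png",cv2.convertScaleAbs(c,alpha=1.6,beta=10)[:,:,::-1])
E
```

```text
clock 6.38 grasp(chest) [0.1252 0.001  0.2337] r 0.1396 th 1.431 F [-11.9  -0.3  16. ] open 0.09 ff 23.67757737636566 q [-0.5   0.83  0.03  1.36 -0.17  1.22 -0.42] tool [0.1196 0.001  0.2156]
```

View pics/s2.png

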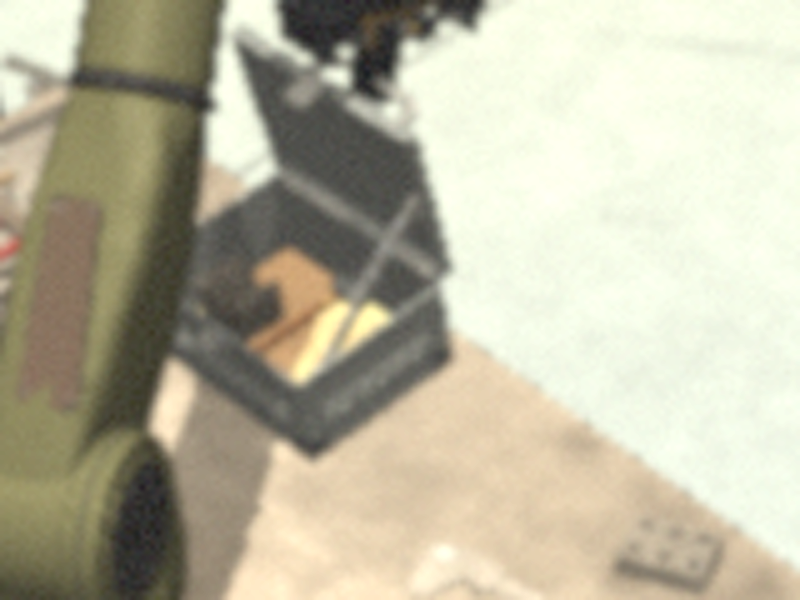

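The lid is up against the stop and the stay runs straight from (330,370) to (415,200). I'll push slightly more to make sure of the snap, then release and back out along the tool axis.

Emit:
{"api": "servo_tool", "payload": {
  "translation": [
    [0,0.002,-0.002],
    [0,0.001,0],
    [0,0,0],
    [0,0,0]
  ],
  "turn": [
    [0,0,0],
    [0,0,0],
    [0,0,0],
    [0,0,0]
  ]
}}

```text
clock: 6.92
tool_pos: [0.5414, 0.2867, 0.2156]
eef_rot: [0.708, 0.69, -0.108, -0.109]
contact_force: [-12.8, -0.3, 7.1]
opening: 0.085
finger_force: 24.3
```

Emit:
{"api": "servo_tool", "payload": {
  "translation": [
    [0,-0.002,0],
    [0,0,0],
    [0,0,0],
    [0,0,0]
  ],
  "turn": [
    [0,0,0],
    [0,0,0],
    [0,0,0],
    [0,0,0]
  ],
  "grip": 0.33
}}

```text
clock: 7.42
tool_pos: [0.546, 0.2862, 0.216]
eef_rot: [0.709, 0.689, -0.102, -0.105]
contact_force: [-0.5, -0.1, -0.1]
opening: 0.329
finger_force: 0.0
```

Emit:
{"api": "servo_tool", "payload": {
  "translation": [
    [0,0,-0.01],
    [0,0,-0.02],
    [0,0,-0.03],
    [0,0,-0.03],
    [0,0,-0.03]
  ],
  "turn": [
    [0,0,0],
    [0,0,0],
    [0,0,0],
    [0,0,0],
    [0,0,0]
  ]
}}

```text
clock: 8.05
tool_pos: [0.5809, 0.2854, 0.3328]
eef_rot: [0.709, 0.69, -0.102, -0.105]
contact_force: [0.8, 0.2, -0.1]
opening: 0.327
finger_force: 0.0
```

```bash
python3 - <<'E'
from h import *
from plant import optics
lidstate()
for n in("scene","top"):
    s=optics.snapshot(n); np.savez(n+"3.npz",**s)
    L=(pts(s)-C)@CR.as_matrix()
    m=(L[...,1]>-.102)&(L[...,1]<-.068)&(L[...,2]>.104)&(abs(L[...,0])<.084)&(L[...,2]<.3)
    q=L[m]; 
    for x0 in np.arange(-.06,.085,.01):
        k=q[(q[:,0]>=x0)&(q[:,0]<x0+.01)]
        if len(k): print(n,round(x0,3),len(k),"y",k[:,1].min().round(3),k[:,1].max().round(3),"z",k[:,2].min().round(3),k[:,2].max().round(3))
    l=(abs(L[...,1])<.105)&(L[...,2]>.24)&(L[...,2]<.3)&(L[...,0]<.1)&(L[...,0]>.0)
    if l.any(): print(n,"lid top",np.median(L[l],0),l.sum())
E
```

```text
clock 8.05 grasp(chest) [0.1643 0.0007 0.351 ] r 0.2632 th 1.444 F [ 0.8  0.2 -0.1] open 0.327 ff 0.0 q [-0.48  0.79  0.05  1.07 -0.17  1.54 -0.44] tool [0.1588 0.0007 0.3328]
scene -0.03 1 y -0.1 -0.1 z 0.123 0.123
scene -0.02 13 y -0.102 -0.074 z 0.135 0.15
scene -0.01 7 y -0.098 -0.077 z 0.138 0.148
scene 0.0 1 y -0.087 -0.087 z 0.141 0.141
scene 0.01 2 y -0.102 -0.101 z 0.154 0.155
scene 0.02 1 y -0.102 -0.102 z 0.159 0.159
scene 0.03 1 y -0.099 -0.099 z 0.168 0.168
scene 0.05 4 y -0.102 -0.069 z 0.186 0.269
scene 0.06 18 y -0.101 -0.07 z 0.184 0.275
scene 0.07 34 y -0.102 -0.068 z 0.106 0.266
scene 0.08 11 y -0.101 -0.074 z 0.106 0.204
scene lid top [ 0.06415257 -0.00359842  0.26866386] 174
top -0.04 1 y -0.101 -0.101 z 0.112 0.112
top -0.02 14 y -0.101 -0.075 z 0.14 0.149
top -0.01 25 y -0.102 -0.075 z 0.143 0.151
top 0.0 9 y -0.102 -0.074 z 0.142 0.159
top 0.01 6 y -0.102 -0.099 z 0.142 0.163
top 0.02 7 y -0.101 -0.098 z 0.158 0.171
top 0.03 7 y -0.102 -0.099 z 0.159 0.174
top 0.04 6 y -0.101 -0.098 z 0.173 0.185
top 0.05 7 y -0.102 -0.099 z 0.173 0.189
top 0.06 46 y -0.102 -0.069 z 0.179 0.274
top 0.07 16 y -0.102 -0.068 z 0.2 0.273
top 0.08 6 y -0.097 -0.07 z 0.106 0.109
top lid top [ 0.06568941 -0.0383586   0.27095002] 213
```

The stay is locked: the roll's top is at z≈0.148 near x≈-5 mm, and the lid's top edge is at 0.27. Next I go to the block.

```bash
python3 - <<'E'
from h import *
Q=tool(0,0,False); Qm=tool(np.pi/4,0.0,False)
rows([(np.array([.53,.02,.33]),Qm,8),(np.array([.446,-.323,.15]),Q,11)])
E
```

```text
{"translation": [[-0.033, -0.005, 0.002], [-0.034, -0.002, 0.002], [-0.034, 0.001, 0.001], [-0.034, 0.004, 0.0], [-0.033, 0.007, 0.001], [-0.032, 0.01, 0.0], [-0.031, 0.014, 0.0], [-0.03, 0.016, 0.0], [-0.027, 0.017, 0.016], [-0.027, 0.018, 0.017]] , "turn": [[-0.034, 0.013, 0.094], [-0.035, 0.013, 0.094], [-0.034, 0.014, 0.094], [-0.034, 0.013, 0.094], [-0.035, 0.013, 0.094], [-0.034, 0.013, 0.094], [-0.034, 0.014, 0.094], [-0.035, 0.013, 0.093], [0.0, 0.0, 0.071], [0.0, 0.0, 0.072]] }
{"translation": [[-0.025, 0.02, 0.016], [-0.023, 0.022, 0.017], [-0.021, 0.024, 0.016], [-0.02, 0.025, 0.016], [-0.018, 0.027, 0.017], [-0.017, 0.028, 0.016], [-0.014, 0.028, 0.017], [-0.012, 0.03, 0.016], [-0.01, 0.031, 0.016]] , "turn": [[0.0, 0.0, 0.071], [0.0, 0.0, 0.072], [0.0, 0.0, 0.071], [0.0, 0.0, 0.072], [0.0, 0.0, 0.071], [0.0, 0.0, 0.072], [0.0, 0.0, 0.071], [0.0, 0.0, 0.071], [0.0, 0.0, 0.072]] }
```

Emit:
{"api": "servo_tool", "payload": {
  "translation": [
    [-0.033,-0.005,0.002],
    [-0.034,-0.002,0.002],
    [-0.034,0.001,0.001],
    [-0.034,0.004,0],
    [-0.033,0.007,0.001],
    [-0.032,0.01,0],
    [-0.031,0.014,0],
    [-0.03,0.016,0],
    [-0.027,0.017,0.016],
    [-0.027,0.018,0.017]
  ],
  "turn": [
    [-0.034,0.013,0.094],
    [-0.035,0.013,0.094],
    [-0.034,0.014,0.094],
    [-0.034,0.013,0.094],
    [-0.035,0.013,0.094],
    [-0.034,0.013,0.094],
    [-0.034,0.014,0.094],
    [-0.035,0.013,0.093],
    [0,0,0.071],
    [0,0,0.072]
  ],
  "grip": 1
}}

```text
clock: 9.4
tool_pos: [0.5115, -0.0437, 0.2948]
eef_rot: [0.949, 0.316, -0.004, 0.0]
contact_force: [-0.4, -0.9, -0.3]
opening: 0.999
finger_force: 0.0
```

Emit:
{"api": "servo_tool", "payload": {
  "translation": [
    [-0.025,0.02,0.016],
    [-0.023,0.022,0.017],
    [-0.021,0.024,0.016],
    [-0.02,0.025,0.016],
    [-0.018,0.027,0.017],
    [-0.017,0.028,0.016],
    [-0.014,0.028,0.017],
    [-0.012,0.03,0.016],
    [-0.01,0.031,0.016],
    [0,0,0]
  ],
  "turn": [
    [0,0,0.071],
    [0,0,0.072],
    [0,0,0.071],
    [0,0,0.072],
    [0,0,0.071],
    [0,0,0.072],
    [0,0,0.071],
    [0,0,0.071],
    [0,0,0.072],
    [0,0,0]
  ]
}}

```text
clock: 10.65
tool_pos: [0.4401, -0.3264, 0.1485]
eef_rot: [1.0, -0.002, -0.005, 0.002]
contact_force: [-0.5, 0.3, -0.8]
opening: 1.004
finger_force: 0.0
```

```bash
python3 - <<'E'
from h import *
from plant import r,optics
s,_,_=lidstate()
print(s["tool_pos"])
w=optics.snapshot("wrist"); cv2.imwrite("pics/w4.png",w["img"][:,:,::-1])
z=optics.snapshot("scene"); P=pts(z)
m=(P[...,2]>.02)&(P[...,2]<.05)&(abs(P[...,0]-.446)<.05)&(abs(P[...,1]+.323)<.05)
print("scene rect",rect(P,m),m.sum())
rows([(np.array([.446,-.323,.031]),tool(0,0,False),4)])
E
```

```text
clock 10.65 grasp(chest) [ 0.0354 -0.6148  0.1675] r 0.0838 th 0.504 F [-0.5  0.3 -0.8] open 1.004 ff 0.0 q [ 0.34  0.75  0.36  1.9  -0.44  0.57 -0.6 ] tool [ 0.0352 -0.6149  0.1485]
[ 0.4400758  -0.32641062  0.14848591]
scene rect (array([ 444.5, -328.6]), array([58. , 62.7]), 1.0) 211
{"translation": [[0.001, 0.0, 0.03], [0.001, 0.0, 0.029], [0.001, 0.0, 0.03], [0.002, -0.001, 0.029]] , "turn": [[0.0, 0.002, 0.0], [0.001, 0.002, 0.001], [0.0, 0.002, 0.0], [0.001, 0.002, 0.001]] }
```

View pics/w4.png

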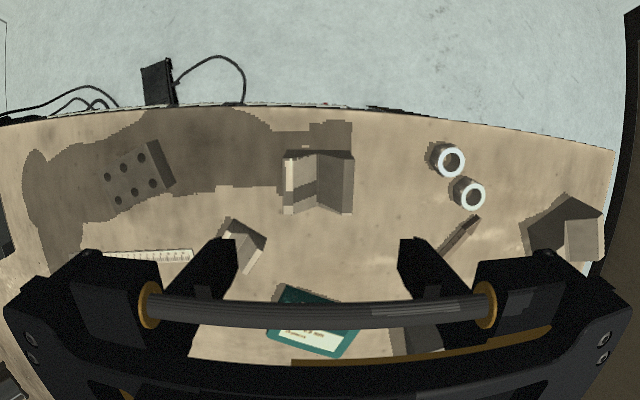

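The wrist view shows the middle block at columns 283–353, centred between the fingers (235–400), with its groove running along x. The small block at (242,245) is clear of the fingers. I'll descend and grip its side faces.

Emit:
{"api": "servo_tool", "payload": {
  "translation": [
    [0.002,0,0.03],
    [0.002,0,0.03],
    [0.001,0,0.029],
    [0.001,-0.001,0.028],
    [0,0,0],
    [0,0,0]
  ],
  "turn": [
    [0,0.002,0],
    [0.001,0.002,0],
    [0,0.002,0],
    [0.001,0.002,0],
    [0,0,0],
    [0,0,0]
  ]
}}

```text
clock: 11.5
tool_pos: [0.4487, -0.3231, 0.0336]
eef_rot: [1.0, 0.001, 0.001, 0.001]
contact_force: [0.1, 0.2, 0.6]
opening: 0.999
finger_force: 0.0
```

Emit:
{"api": "servo_tool", "payload": {
  "translation": [
    [0,0,0],
    [0,0,0],
    [0,0,0],
    [0,0,0],
    [0,0,0]
  ],
  "turn": [
    [0,0,0],
    [0,0,0],
    [0,0,0],
    [0,0,0],
    [0,0,0]
  ],
  "grip": 0,
  "grip_force": 45
}}

```text
clock: 12.12
tool_pos: [0.4487, -0.3258, 0.0335]
eef_rot: [1.0, -0.0, 0.002, 0.003]
contact_force: [1.0, -4.9, 6.1]
opening: 0.672
finger_force: 45.0
```

```bash
python3 - <<'E'
from h import *
s,Q,_=lidstate(); print(s["tool_pos"],s["eef_rot"])
E
```

```text
clock 12.12 grasp(chest) [ 0.0438 -0.6139  0.0525] r 0.0629 th -1.289 F [ 1.  -4.9  6.1] open 0.672 ff 45.01083717215806 q [ 0.42  0.94  0.2   1.93 -0.52  0.33 -0.52] tool [ 0.0438 -0.614   0.0335]
[ 0.44874137 -0.32582279  0.03347335] [ 9.99995342e-01 -4.77958097e-05  1.67399415e-03  2.55190914e-03]
```

Emit:
{"api": "servo_tool", "payload": {
  "translation": [
    [0,0,-0.005],
    [0,0,-0.01],
    [0,0,-0.015],
    [0,0,-0.015],
    [0,0,0]
  ],
  "turn": [
    [0,0,0],
    [0,0,0],
    [0,0,0],
    [0,0,0],
    [0,0,0]
  ]
}}

```text
clock: 12.75
tool_pos: [0.4486, -0.3239, 0.0791]
eef_rot: [1.0, 0.001, 0.001, 0.001]
contact_force: [0.2, -1.3, -6.0]
opening: 0.674
finger_force: 45.0
```

```bash
python3 - <<'E'
from h import *
from plant import optics
s,Q,_=lidstate(); print(s["tool_pos"])
z=optics.snapshot("scene"); P=pts(z)
m=(P[...,2]>.03)&(P[...,2]<.1)&(abs(P[...,0]-.446)<.04)&(abs(P[...,1]+.325)<.026)
print("block z range",np.percentile(P[m][:,2],[1,99]))
# to above the bay: tool x -> chest +y, xc=-27mm
Qp=tool(np.pi/2); g=W([-.027,-.023,.30])
Qm=tool(np.pi/4,0,False)
rows([(np.array([.45,-.15,.26]),Qm,8),(g,Qp,13)])
E
```

```text
clock 12.75 grasp(chest) [ 0.0436 -0.6121  0.0981] r 0.0414 th -0.477 F [ 0.2 -1.3 -6. ] open 0.674 ff 44.974687329959124 q [ 0.39  0.86  0.26  1.92 -0.5   0.42 -0.55] tool [ 0.0437 -0.6121  0.0791]
[ 0.44861925 -0.32391586  0.0791377 ]
block z range [0.04883484 0.09602715]
{"translation": [[0.0, -0.022, -0.023], [0.003, -0.021, -0.022], [0.004, -0.021, -0.023], [0.007, -0.021, -0.023], [0.008, -0.02, -0.023], [0.011, -0.019, -0.022], [0.012, -0.018, -0.023], [0.014, -0.016, -0.023], [0.02, -0.026, -0.003], [0.021, -0.024, -0.003]] , "turn": [[0.0, 0.0, -0.098], [0.001, 0.0, -0.098], [0.0, 0.0, -0.098], [0.0, -0.001, -0.098], [0.001, 0.0, -0.098], [0.0, 0.0, -0.098], [0.0, 0.0, -0.098], [0.0, 0.0, -0.098], [0.0, 0.0, -0.058], [0.0, 0.0, -0.059]] }
{"translation": [[0.022, -0.024, -0.003], [0.024, -0.022, -0.003], [0.025, -0.02, -0.003], [0.026, -0.019, -0.003], [0.028, -0.017, -0.003], [0.028, -0.016, -0.004], [0.029, -0.014, -0.003], [0.03, -0.013, -0.003], [0.031, -0.011, -0.003], [0.031, -0.009, -0.003]] , "turn": [[0.0, 0.0, -0.058], [0.0, 0.0, -0.058], [0.0, 0.0, -0.058], [0.0, 0.0, -0.059], [0.0, 0.0, -0.058], [0.0, 0.0, -0.058], [0.0, 0.0, -0.058], [0.0, 0.0, -0.059], [0.0, 0.0, -0.058], [0.0, 0.0, -0.058]] }
{"translation": [[0.031, -0.007, -0.003]] , "turn": [[0.0, 0.0, -0.059]] }
```

Emit:
{"api": "servo_tool", "payload": {
  "translation": [
    [0,-0.022,-0.023],
    [0.003,-0.021,-0.022],
    [0.004,-0.021,-0.023],
    [0.007,-0.021,-0.023],
    [0.008,-0.02,-0.023],
    [0.011,-0.019,-0.022],
    [0.012,-0.018,-0.023],
    [0.014,-0.016,-0.023],
    [0.02,-0.026,-0.003],
    [0.021,-0.024,-0.003]
  ],
  "turn": [
    [0,0,-0.098],
    [0,0,-0.098],
    [0,0,-0.098],
    [0,0,-0.098],
    [0,0,-0.098],
    [0,0,-0.098],
    [0,0,-0.098],
    [0,0,-0.098],
    [0,0,-0.058],
    [0,0,-0.059]
  ]
}}

```text
clock: 14.05
tool_pos: [0.441, -0.085, 0.2653]
eef_rot: [0.9, 0.436, -0.0, 0.0]
contact_force: [0.3, 0.2, -4.9]
opening: 0.675
finger_force: 45.0
```

Emit:
{"api": "servo_tool", "payload": {
  "translation": [
    [0.022,-0.024,-0.003],
    [0.024,-0.022,-0.003],
    [0.025,-0.02,-0.003],
    [0.026,-0.019,-0.003],
    [0.028,-0.017,-0.003],
    [0.028,-0.016,-0.004],
    [0.029,-0.014,-0.003],
    [0.03,-0.013,-0.003],
    [0.031,-0.011,-0.003],
    [0.031,-0.009,-0.003]
  ],
  "turn": [
    [0,0,-0.058],
    [0,0,-0.058],
    [0,0,-0.058],
    [0,0,-0.059],
    [0,0,-0.058],
    [0,0,-0.058],
    [0,0,-0.058],
    [0,0,-0.059],
    [0,0,-0.058],
    [0,0,-0.058]
  ]
}}

```text
clock: 15.3
tool_pos: [0.3972, 0.2359, 0.2956]
eef_rot: [0.737, 0.676, -0.001, 0.001]
contact_force: [-0.0, 0.9, -6.1]
opening: 0.667
finger_force: 45.0
```

Emit:
{"api": "servo_tool", "payload": {
  "translation": [
    [0.031,-0.007,-0.003],
    [0,0,0]
  ],
  "turn": [
    [0,0,-0.059],
    [0,0,0]
  ]
}}

```text
clock: 15.55
tool_pos: [0.3927, 0.2697, 0.2986]
eef_rot: [0.715, 0.699, 0.0, -0.0]
contact_force: [0.3, 0.2, -5.5]
opening: 0.673
finger_force: 45.0
```

```bash
python3 - <<'E'
from h import *
from plant import optics
s,Q,_=lidstate()
for n in ("top","scene"):
    z=optics.snapshot(n); L=(pts(z)-C)@CR.as_matrix(); np.savez(n+"5.npz",**z)
    m=(L[...,2]>.25)&(L[...,2]<.34)&(L[...,0]<.03)&(L[...,0]>-.09)&(abs(L[...,1]+.025)<.05)
    if m.sum()>5: print(n,"held",np.percentile(L[m],[2,98],axis=0).round(3).tolist(),m.sum())
    f=(L[...,2]>.09)&(L[...,2]<.108)&(L[...,0]<-.07)&(L[...,0]>-.1)&(abs(L[...,1])<.1)
    if f.sum()>5: print(n,"front rim x",np.percentile(L[f][:,0],[5,50,95]).round(4),"z",L[f][:,2].max().round(4))
Qp=tool(np.pi/2)
rows([(W([-.027,-.023,.16]),Qp,5),(W([-.027,-.023,.06]),Qp,6)])
E
```

```text
clock 15.55 grasp(chest) [-0.0289 -0.0204  0.3176] r 0.2456 th 0.656 F [ 0.3  0.2 -5.5] open 0.673 ff 44.97523464029655 q [-0.73  0.41  0.04  1.93 -0.03  0.8  -0.69] tool [-0.0289 -0.0203  0.2986]
top held [[-0.058, -0.046, 0.27], [0.012, -0.004, 0.325]] 371
top front rim x [-0.0867 -0.085  -0.0827] z 0.1074
scene held [[-0.075, -0.054, 0.266], [0.011, -0.004, 0.337]] 316
scene front rim x [-0.0907 -0.0867 -0.0833] z 0.1078
{"translation": [[0.0, 0.0, 0.028], [0.001, 0.001, 0.027], [0.0, 0.0, 0.028], [0.0, 0.0, 0.028], [0.0, 0.0, 0.027], [0.0, 0.0, 0.017], [0.0, 0.0, 0.016], [0.0, 0.0, 0.017], [0.0, 0.0, 0.017], [0.0, 0.0, 0.017]] , "turn": [[0.0, 0.001, 0.0], [0.0, 0.0, 0.0], [0.0, 0.001, 0.0], [-0.001, 0.0, 0.0], [0.0, 0.001, 0.0], [0.0, 0.0, 0.0], [0.0, 0.0, 0.0], [0.0, 0.0, 0.0], [0.0, 0.0, 0.0], [0.0, 0.0, 0.0]] }
{"translation": [[0.0, 0.0, 0.016]] , "turn": [[0.0, 0.0, 0.0]] }
```

The lid's free edge (x≈0.062, z≈0.27) overhangs the gripper body's straight path down. I'll descend further forward, then ease back as the body passes below the edge.

```bash
python3 - <<'E'
from h import *
Qp=tool(np.pi/2); y=-.022
rows([(W([x,y,z]),Qp,n) for x,z,n in [(-.042,.22,4),(-.042,.15,4),(-.036,.12,2)]])
E
```

```text
{"translation": [[0.001, -0.003, 0.02], [0.0, -0.004, 0.019], [0.001, -0.003, 0.02], [0.0, -0.004, 0.019], [0.0, 0.0, 0.018], [0.0, 0.0, 0.017], [0.0, 0.0, 0.018], [0.0, 0.0, 0.017], [0.0, 0.003, 0.015], [0.0, 0.003, 0.015]] , "turn": [[0.0, 0.001, 0.0], [0.0, 0.0, 0.0], [-0.001, 0.001, 0.0], [0.0, 0.001, 0.0], [0.0, 0.0, 0.0], [0.0, 0.0, 0.0], [0.0, 0.0, 0.0], [0.0, 0.0, 0.0], [0.0, 0.0, 0.0], [0.0, 0.0, 0.0]] }
```

Emit:
{"api": "servo_tool", "payload": {
  "translation": [
    [0,-0.003,0.02],
    [0,-0.004,0.019],
    [0,-0.003,0.02],
    [0,-0.004,0.019],
    [0,0,0.018],
    [0,0,0.017],
    [0,0,0.018],
    [0,0,0.017],
    [0,0.003,0.015],
    [0,0.003,0.015]
  ],
  "turn": [
    [0,0,0],
    [0,0,0],
    [0,0,0],
    [0,0,0],
    [0,0,0],
    [0,0,0],
    [0,0,0],
    [0,0,0],
    [0,0,0],
    [0,0,0]
  ]
}}

```text
clock: 16.9
tool_pos: [0.3868, 0.2665, 0.1203]
eef_rot: [0.717, 0.697, 0.0, 0.001]
contact_force: [0.3, -0.5, -5.5]
opening: 0.677
finger_force: 45.0
```

```bash
python3 - <<'E'
from h import *
lidstate()
from plant import r
for _ in range(3): print(toC(r.get_state()["tool_pos"]))
Qp=tool(np.pi/2); y=-.022
rows([(W([x,y,z]),Qp,n) for x,z,n in [(-.031,.10,2),(-.029,.08,2),(-.029,.05,4)]])
E
```

```text
clock 16.9 grasp(chest) [-0.0347 -0.0237  0.1393] r 0.126 th -0.115 F [ 0.3 -0.5 -5.5] open 0.677 ff 44.974796280730516 q [-0.71  0.71  0.02  2.14 -0.03  0.3  -0.7 ] tool [-0.0347 -0.0237  0.1203]
[-0.03469233 -0.02370408  0.1203286 ]
[-0.03469233 -0.02370408  0.1203286 ]
[-0.03469233 -0.02370408  0.1203286 ]
{"translation": [[0.001, 0.002, 0.01], [0.001, 0.002, 0.01], [0.0, 0.001, 0.01], [0.0, 0.001, 0.01], [0.0, 0.0, 0.008], [0.0, 0.0, 0.007], [0.0, 0.0, 0.008], [0.0, 0.0, 0.007]] , "turn": [[0.001, 0.001, -0.001], [0.0, 0.0, 0.0], [0.0, 0.0, 0.0], [0.0, 0.0, 0.0], [0.0, 0.0, 0.0], [0.0, 0.0, 0.0], [0.0, 0.0, 0.0], [0.0, 0.0, 0.0]] }
```

Emit:
{"api": "servo_tool", "payload": {
  "translation": [
    [0.001,0.002,0.01],
    [0.001,0.001,0.01],
    [0,0.001,0.01],
    [0,0.001,0.01],
    [0,0,0.008],
    [0,0,0.007],
    [0,0,0.008],
    [0,0,0.005],
    [0,0,0]
  ],
  "turn": [
    [0,0,0],
    [0,0,0],
    [0,0,0],
    [0,0,0],
    [0,0,0],
    [0,0,0],
    [0,0,0],
    [0,0,0],
    [0,0,0]
  ]
}}

```text
clock: 18.02
tool_pos: [0.3909, 0.2687, 0.0526]
eef_rot: [0.717, 0.697, -0.0, 0.001]
contact_force: [0.5, 0.1, -5.7]
opening: 0.673
finger_force: 45.0
```

```bash
python3 - <<'E'
from h import *
lidstate()
E
```

```text
clock 18.02 grasp(chest) [-0.0306 -0.0213  0.0716] r 0.1191 th -0.673 F [ 0.5  0.1 -5.7] open 0.673 ff 44.9749322142452 q [-0.7   0.85  0.01  2.15 -0.03  0.15 -0.7 ] tool [-0.0306 -0.0213  0.0526]
```

Emit:
{"api": "servo_tool", "payload": {
  "translation": [
    [0,0.001,0.003],
    [0,0.001,0.003],
    [0,0,0.001],
    [0,0,0.001],
    [0,0,0]
  ],
  "turn": [
    [0,0,0],
    [0,0,0],
    [0,0,0],
    [0,0,0],
    [0,0,0]
  ]
}}

```text
clock: 18.65
tool_pos: [0.393, 0.2688, 0.045]
eef_rot: [0.717, 0.697, -0.0, 0.001]
contact_force: [-0.7, 0.1, -4.7]
opening: 0.672
finger_force: 45.0
```

Emit:
{"api": "servo_tool", "payload": {
  "translation": [
    [0,0,0.001],
    [0,0,0]
  ],
  "turn": [
    [0,0,0],
    [0,0,0]
  ]
}}

```text
clock: 18.9
tool_pos: [0.393, 0.2688, 0.044]
eef_rot: [0.717, 0.697, -0.0, 0.001]
contact_force: [-0.0, -0.3, -5.0]
opening: 0.674
finger_force: 45.0
```

Emit:
{"api": "servo_tool", "payload": {
  "translation": [
    [0,0,0.001],
    [0,0,0]
  ],
  "turn": [
    [0,0,0],
    [0,0,0]
  ]
}}

```text
clock: 19.15
tool_pos: [0.3931, 0.2687, 0.0434]
eef_rot: [0.717, 0.697, 0.0, 0.001]
contact_force: [-0.5, 0.1, 1.9]
opening: 0.675
finger_force: 45.0
```

The force went from -5 to +1.9 N, so the block is on the floor. I'll open the fingers slightly and back out.

Emit:
{"api": "servo_tool", "payload": {
  "translation": [
    [0,0,0],
    [0,0,0],
    [0,0,0],
    [0,0,0]
  ],
  "turn": [
    [0,0,0],
    [0,0,0],
    [0,0,0],
    [0,0,0]
  ],
  "grip": 0.76
}}

```text
clock: 19.65
tool_pos: [0.3931, 0.2688, 0.043]
eef_rot: [0.717, 0.697, -0.0, 0.001]
contact_force: [0.0, 0.3, -0.1]
opening: 0.758
finger_force: 0.0
```

Emit:
{"api": "servo_tool", "payload": {
  "translation": [
    [0,0,-0.008],
    [0,0,-0.016],
    [0,0,-0.016],
    [0,-0.005,-0.02],
    [0,-0.005,-0.022],
    [0,-0.005,-0.03],
    [0,-0.003,-0.04],
    [0,0,-0.04],
    [0,0,-0.04],
    [0,0,0]
  ],
  "turn": [
    [0,0,0],
    [0,0,0],
    [0,0,0],
    [0,0,0],
    [0,0,0],
    [0,0,0],
    [0,0,0],
    [0,0,0],
    [0,0,0],
    [0,0,0]
  ]
}}

```text
clock: 20.9
tool_pos: [0.3762, 0.2703, 0.2785]
eef_rot: [0.717, 0.697, 0.004, 0.001]
contact_force: [-0.2, 0.7, -0.2]
opening: 0.76
finger_force: 0.0
```

```bash
python3 - <<'E'
from h import *
from plant import optics
lidstate()
for n in("top","scene"):
    z=optics.snapshot(n); L=(pts(z)-C)@CR.as_matrix()
    m=(L[...,2]>.025)&(L[...,2]<.07)&(abs(L[...,0]+.03)<.045)&(abs(L[...,1]+.025)<.04)
    if m.sum()>5: print(n,"block",np.percentile(L[m],[2,50,98],axis=0).round(3).tolist(),rect(L,m),m.sum())
    k=(L[...,1]>-.098)&(L[...,1]<-.072)&(L[...,2]>.12)&(L[...,2]<.16)&(abs(L[...,0]+.003)<.03)
    if k.sum()>3: print(n,"roll",np.percentile(L[k],[2,50,98],axis=0).round(3).tolist(),k.sum())
E
```

```text
clock 20.9 grasp(chest) [-0.0455 -0.0202  0.2975] r 0.2367 th 0.554 F [-0.2  0.7 -0.2] open 0.76 ff 0.0 q [-0.76  0.42  0.05  2.   -0.03  0.72 -0.72] tool [-0.0454 -0.0201  0.2785]
top block [[-0.058, -0.046, 0.028], [-0.027, -0.023, 0.047], [0.001, 0.004, 0.059]] (array([-27.8, -20.3]), array([51.8, 60.5]), 89.5) 283
top roll [[-0.013, -0.097, 0.14], [-0.007, -0.085, 0.145], [0.001, -0.074, 0.149]] 37
scene block [[-0.057, -0.052, 0.03], [-0.023, -0.029, 0.047], [-0.001, 0.002, 0.059]] (array([-26.9, -26.2]), array([62.7, 58.4]), 0.0) 122
scene roll [[-0.016, -0.097, 0.132], [-0.01, -0.088, 0.143], [-0.002, -0.077, 0.148]] 16
```

The block stands in the bay at about (-28,-22) mm and the stay is still locked. Before pressing, I'll check which tool tilt is within joint range with a quick planar kinematic fit from logged poses.

```bash
cat > fk.py <<'E'
from h import *
from scipy.optimize import least_squares
D=[([.69,1.566,.903],.189,.595,.238,0),([.532,2.032,.585],.377,.292,.221,0),([.75,1.90,.57],.440,-.326,.1485,0),([.94,1.93,.33],.4487,-.3258,.0335,0),
([.41,1.93,.80],.3927,.2697,.2986,0),([.71,2.14,.30],.3868,.2665,.1203,0),([.85,2.15,.15],.3909,.2687,.0526,0),([.42,2.0,.72],.3762,.2703,.2785,0)]
Q=np.array([d[0] for d in D]); rr=np.array([np.hypot(d[1],d[2]) for d in D]); zz=np.array([d[3] for d in D])
def fk(p,q):
    h,a,e,b,c=p; A,B,G=q[...,0],q[...,0]+q[...,1],q[...,0]+q[...,1]+q[...,2]
    return a*np.sin(A)+e*np.cos(A)+b*np.sin(B)+c*np.sin(G), h+a*np.cos(A)-e*np.sin(A)+b*np.cos(B)+c*np.cos(G)
def fit():
    f=lambda p: np.r_[fk(p,Q)[0]-rr,fk(p,Q)[1]-zz]
    return least_squares(f,[.34,.4,0,.4,.25])
if __name__=="__main__":
    s=fit(); print(s.x.round(3),np.abs(s.fun).max().round(4))
    for tilt in (0,.2,.3,.45,.6):
        for x,z in ((-.005,.17),(-.003,.147),(.008,.112)):
            w=W([x,-.086,z]); g=lambda q:np.r_[np.array(fk(s.x,q))-[np.hypot(*w[:2]),z],q.sum()-np.pi+tilt]
            o=least_squares(g,[.6,2.1,.3]); print(tilt,x,z,o.x.round(2),round(o.cost,6))
E
python3 fk.py
```

```text
[ 0.001  0.559  0.011  0.337 -0.029] 0.0144
0 -0.005 0.17 [0.61 2.13 0.4 ] 0.0
0 -0.003 0.147 [0.66 2.14 0.34] 0.0
0 0.008 0.112 [0.74 2.13 0.27] 0.0
0.2 -0.005 0.17 [0.62 2.11 0.21] 0.0
0.2 -0.003 0.147 [0.66 2.12 0.15] 0.0
0.2 0.008 0.112 [0.74 2.12 0.09] 0.0
0.3 -0.005 0.17 [0.62 2.1  0.12] 0.0
0.3 -0.003 0.147 [0.66 2.12 0.06] 0.0
0.3 0.008 0.112 [ 0.74  2.11 -0.01] 0.0
0.45 -0.005 0.17 [ 0.62  2.09 -0.02] 0.0
0.45 -0.003 0.147 [ 0.66  2.1  -0.07] 0.0
0.45 0.008 0.112 [ 0.74  2.1  -0.14] 0.0
0.6 -0.005 0.17 [ 0.62  2.08 -0.15] 0.0
0.6 -0.003 0.147 [ 0.66  2.09 -0.21] 0.0
0.6 0.008 0.112 [ 0.74  2.08 -0.28] 0.0
```

```bash
sed -i 's/^Q=np.array/D+=[([.83,1.36,1.22],.5417,.2868,.2156,0),([.79,1.07,1.54],.5809,.2854,.3328,0),([.72,1.58,1.04],.489,.2882,.2227,0)]\nQ=np.array/' fk.py; python3 fk.py
```

```text
[ 0.348  0.59  -0.006  0.339  0.351] 0.0168
0 -0.005 0.17 [0.61 2.14 0.39] 0.0
0 -0.003 0.147 [0.66 2.16 0.33] 0.0
0 0.008 0.112 [0.73 2.16 0.25] 0.0
0.2 -0.005 0.17 [0.58 2.34 0.02] 0.0
0.2 -0.003 0.147 [ 0.63  2.36 -0.06] 0.0
0.2 0.008 0.112 [ 0.72  2.37 -0.15] 0.0
0.3 -0.005 0.17 [ 0.59  2.45 -0.19] 0.0
0.3 -0.003 0.147 [ 0.65  2.47 -0.28] 0.0
0.3 0.008 0.112 [ 0.75  2.47 -0.38] 0.0
0.45 -0.005 0.17 [ 0.65  2.62 -0.57] 0.0
0.45 -0.003 0.147 [ 0.72  2.64 -0.67] 0.0
0.45 0.008 0.112 [ 0.84  2.65 -0.79] 0.0
0.6 -0.005 0.17 [ 0.81  2.82 -1.09] 0.0
0.6 -0.003 0.147 [ 0.92  2.85 -1.23] 0.0
0.6 0.008 0.112 [ 1.05  2.85 -1.35] 0.0
```

The lid leans in front of the knuckle, so the tool must tilt outward (wrist toward the robot) while pressing. The fit says that needs the wrist bent the other way, with q5 going toward π. I'll reorient at the hover with a small sideways tilt so the wrist passes around its singularity.

```bash
cat >> h.py <<'E'
def ptool(beta,alpha,yaw=np.pi):
    return CR*Ro.from_euler('x',alpha)*Ro.from_euler('y',beta)*Ro.from_matrix(np.array([[np.cos(yaw),np.sin(yaw),0],[np.sin(yaw),-np.cos(yaw),0],[0,0,-1.]]))
E
python3 - <<'E'
from h import *
p=rows([(W([-.04,-.06,.28]),ptool(0,-.25,2.4),6),(W([-.035,-.092,.26]),ptool(-.3,-.25),7)])
E
```

```text
{"translation": [[-0.006, 0.001, -0.001], [-0.007, 0.0, 0.0], [-0.007, 0.0, 0.0], [-0.006, -0.002, 0.0], [-0.006, -0.002, 0.0], [-0.006, -0.003, 0.0], [-0.003, -0.002, 0.004], [-0.003, -0.003, 0.004], [-0.002, -0.003, 0.004], [-0.001, -0.003, 0.004]] , "turn": [[0.017, -0.039, -0.137], [0.018, -0.039, -0.138], [0.017, -0.039, -0.137], [0.018, -0.039, -0.138], [0.017, -0.039, -0.137], [0.018, -0.04, -0.138], [-0.016, -0.041, -0.105], [-0.016, -0.041, -0.105], [-0.016, -0.04, -0.105], [-0.016, -0.041, -0.105]] }
{"translation": [[-0.001, -0.004, 0.004], [-0.001, -0.003, 0.004], [0.0, -0.004, 0.004]] , "turn": [[-0.016, -0.041, -0.105], [-0.016, -0.041, -0.106], [-0.016, -0.041, -0.105]] }
```

Emit:
{"api": "servo_tool", "payload": {
  "translation": [
    [-0.006,0.001,-0.001],
    [-0.007,0,0],
    [-0.007,0,0],
    [-0.006,-0.002,0],
    [-0.006,-0.002,0],
    [-0.006,-0.003,0],
    [-0.003,-0.002,0.004],
    [-0.003,-0.003,0.004],
    [-0.002,-0.003,0.004],
    [-0.001,-0.003,0.004]
  ],
  "turn": [
    [0.017,-0.039,-0.137],
    [0.018,-0.039,-0.138],
    [0.017,-0.039,-0.137],
    [0.018,-0.039,-0.138],
    [0.017,-0.039,-0.137],
    [0.018,-0.04,-0.138],
    [-0.016,-0.041,-0.105],
    [-0.016,-0.041,-0.105],
    [-0.016,-0.04,-0.105],
    [-0.016,-0.041,-0.105]
  ],
  "grip": 0
}}

```text
clock: 22.25
tool_pos: [0.3823, 0.2119, 0.267]
eef_rot: [0.158, 0.974, -0.126, 0.104]
contact_force: [0.8, 0.9, 0.1]
opening: 0.005
finger_force: 0.0
```

Emit:
{"api": "servo_tool", "payload": {
  "translation": [
    [-0.001,-0.004,0.004],
    [-0.001,-0.003,0.004],
    [0,-0.004,0.004],
    [0,0,0],
    [0,0,0]
  ],
  "turn": [
    [-0.016,-0.041,-0.105],
    [-0.016,-0.041,-0.106],
    [-0.016,-0.041,-0.105],
    [0,0,0],
    [0,0,0]
  ]
}}

```text
clock: 22.88
tool_pos: [0.3848, 0.1988, 0.2596]
eef_rot: [-0.004, 0.981, -0.126, 0.146]
contact_force: [0.4, -0.5, -0.5]
opening: 0.002
finger_force: 0.0
```

```bash
python3 - <<'E'
from h import *
s,Q,_=lidstate(); print("axis",(CR.inv()*Q).as_matrix().round(2).tolist())
Qp=ptool(-.3,-.25)
rows([(W([-.02,-.092,.18]),Qp,6)])
E
```

```text
clock 22.88 grasp(chest) [-0.0403 -0.0869  0.2771] r 0.217 th 0.523 F [ 0.4 -0.5 -0.5] open 0.002 ff 0.0 q [-0.79  0.42 -0.13  2.2   0.74  0.68  0.05] tool [-0.0347 -0.0914  0.2596]
axis [[-0.96, 0.0, 0.29], [-0.07, 0.97, -0.24], [-0.29, -0.25, -0.93]]
{"translation": [[0.001, 0.003, 0.013], [0.002, 0.003, 0.013], [0.001, 0.004, 0.013], [0.002, 0.003, 0.013], [0.001, 0.003, 0.013], [0.002, 0.003, 0.013]] , "turn": [[0.0, 0.0, 0.0], [0.0, 0.0, 0.0], [0.0, -0.001, 0.0], [0.0, 0.0, -0.001], [-0.001, 0.0, 0.0], [0.0, 0.0, 0.0]] }
```

Comfortable joints (q4 2.2, q6 0.68). I'll descend toward the roll.

Emit:
{"api": "servo_tool", "payload": {
  "translation": [
    [0.001,0.003,0.013],
    [0.002,0.003,0.013],
    [0.001,0.004,0.013],
    [0.002,0.003,0.013],
    [0.001,0.003,0.013],
    [0.002,0.003,0.013],
    [0,0,0]
  ],
  "turn": [
    [0,0,0],
    [0,0,0],
    [0,0,0],
    [0,0,0],
    [0,0,0],
    [0,0,0],
    [0,0,0]
  ]
}}

```text
clock: 23.75
tool_pos: [0.3991, 0.1973, 0.1792]
eef_rot: [-0.005, 0.981, -0.126, 0.146]
contact_force: [0.2, -0.3, 0.7]
opening: 0.007
finger_force: 0.0
```

```bash
python3 - <<'E'
from h import *
s,Q,_=lidstate()
Qp=ptool(-.3,-.25)
rows([(W([-.01,-.09,.155]),Qp,3)]+[(W([-.053+.071*np.cos(a)-.004,-.09,.088+.071*np.sin(a)+.013]),Qp,1) for a in np.linspace(.75,.0,10)])
E
```

```text
clock 23.75 grasp(chest) [-0.026  -0.088   0.1968] r 0.1473 th 0.285 F [ 0.2 -0.3  0.7] open 0.007 ff 0.0 q [-0.85  0.6  -0.    2.27  1.    0.47 -0.21] tool [-0.0204 -0.0925  0.1792]
{"translation": [[-0.001, 0.003, 0.008], [-0.001, 0.003, 0.009], [-0.001, 0.002, 0.008], [-0.003, 0.002, 0.007], [-0.003, 0.001, 0.005], [-0.002, 0.001, 0.005], [-0.001, 0.001, 0.006], [-0.001, 0.002, 0.006], [-0.001, 0.001, 0.005], [0.0, 0.001, 0.006]] , "turn": [[-0.001, -0.001, 0.0], [0.0, 0.0, 0.001], [-0.001, -0.001, 0.0], [0.0, 0.0, 0.0], [0.0, 0.0, 0.0], [0.0, 0.0, 0.0], [0.0, 0.0, 0.0], [0.0, 0.0, 0.0], [0.0, 0.0, 0.0], [0.0, 0.0, 0.0]] }
{"translation": [[0.001, 0.002, 0.006], [0.001, 0.001, 0.005], [0.001, 0.002, 0.006]] , "turn": [[0.0, 0.0, 0.0], [0.0, 0.0, 0.0], [0.0, 0.0, 0.0]] }
```

Emit:
{"api": "servo_tool", "payload": {
  "translation": [
    [-0.001,0.003,0.008],
    [-0.001,0.003,0.009],
    [-0.001,0.002,0.008],
    [-0.003,0.002,0.007],
    [-0.003,0.001,0.005],
    [-0.002,0.001,0.005],
    [-0.001,0.001,0.006]
  ],
  "turn": [
    [0,0,0],
    [0,0,0],
    [0,0,0],
    [0,0,0],
    [0,0,0],
    [0,0,0],
    [0,0,0]
  ]
}}

```text
clock: 24.62
tool_pos: [0.4253, 0.1992, 0.1361]
eef_rot: [-0.005, 0.981, -0.125, 0.147]
contact_force: [-0.6, 1.4, 2.2]
opening: 0.002
finger_force: 1.0
```

```bash
python3 - <<'E'
from h import *
s,Q,_=lidstate()
Qp=ptool(-.3,-.25)
rows([(W([-.053+.071*np.cos(a)-.004,-.09,.088+.071*np.sin(a)+.013]),Qp,1) for a in np.linspace(.45,.0,6)])
E
```

```text
clock 24.62 grasp(chest) [ 1.000e-04 -8.540e-02  1.537e-01] r 0.1004 th 0.132 F [-0.6  1.4  2.2] open 0.002 ff 0.9604906418826431 q [-0.86  0.71  0.08  2.25  1.15  0.37 -0.33] tool [ 0.0058 -0.0899  0.1361]
{"translation": [[0.0, 0.001, 0.004], [-0.001, 0.001, 0.006], [0.0, 0.002, 0.007], [0.001, 0.001, 0.006], [0.001, 0.002, 0.006], [0.001, 0.002, 0.006]] , "turn": [[0.001, 0.0, 0.0], [0.0, 0.0, 0.0], [0.0, 0.0, 0.0], [0.0, 0.0, 0.0], [0.0, 0.0, 0.0], [0.0, 0.0, 0.0]] }
```

Emit:
{"api": "servo_tool", "payload": {
  "translation": [
    [0,0.001,0.004],
    [-0.001,0.001,0.006],
    [0,0.002,0.007],
    [0.001,0.001,0.006],
    [0.001,0.001,0.006],
    [0,0,0],
    [0,0,0]
  ],
  "turn": [
    [0,0,0],
    [0,0,0],
    [0,0,0],
    [0,0,0],
    [0,0,0],
    [0,0,0],
    [0,0,0]
  ]
}}

```text
clock: 25.5
tool_pos: [0.4317, 0.1994, 0.1068]
eef_rot: [-0.006, 0.982, -0.124, 0.146]
contact_force: [-3.8, 4.6, -2.5]
opening: 0.001
finger_force: 2.5
```

```bash
python3 - <<'E'
from h import *
from plant import optics
s,Q,_=lidstate()
for n in("top","scene"):
    z=optics.snapshot(n); np.savez(n+"6.npz",**z); L=(pts(z)-C)@CR.as_matrix()
    l=(abs(L[...,1]-.06)<.05)&(L[...,2]>.13)&(L[...,2]<.275)&(L[...,0]<.1)&(L[...,0]>.0)
    if l.sum()>10:
        q=L[l]; a=np.polyfit(q[:,2],q[:,0],1); print(n,l.sum(),"lid angle",np.pi/2+np.arctan(a[0]),"max z",q[:,2].max())
c=cv2.resize(z["img"][100:220,190:350],None,fx=5,fy=5,interpolation=cv2.INTER_CUBIC); cv2.imwrite("pics/s6.png",cv2.convertScaleAbs(c,alpha=1.6,beta=10)[:,:,::-1])
E
```

```text
clock 25.5 grasp(chest) [ 0.0065 -0.0851  0.1244] r 0.0822 th -0.131 F [-3.8  4.6 -2.5] open 0.001 ff 2.5150246830889955 q [-0.89  0.78  0.15  2.25  1.3   0.28 -0.48] tool [ 0.0121 -0.0895  0.1068]
top 545 lid angle 1.1790681659904823 max z 0.26873470833372476
scene 45 lid angle 1.6041898996818673 max z 0.2603006381432602
```

View pics/s6.png

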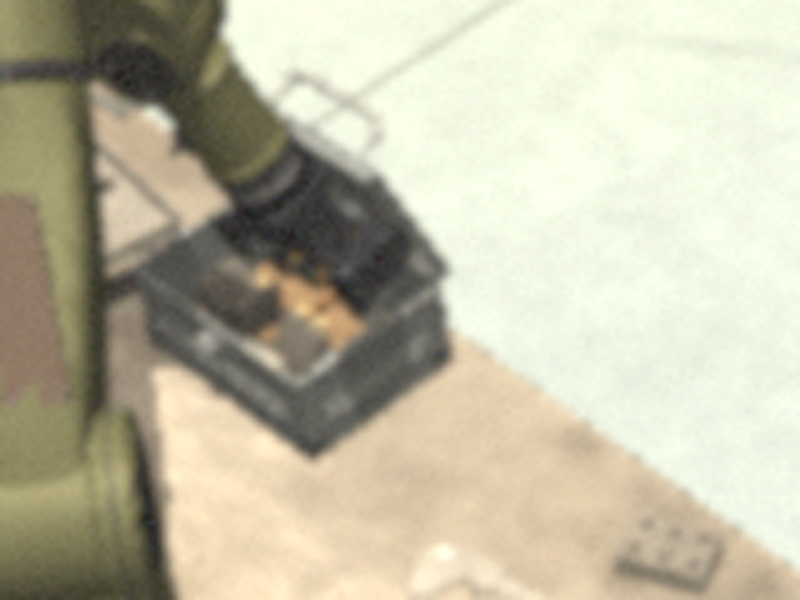

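The lid has come down to about 1.18 rad in the top-view fit, so the stay has broken. I'll press a touch further, then retract and check that it stays broken.

Emit:
{"api": "servo_tool", "payload": {
  "translation": [
    [0.002,0,0.003],
    [0.001,0,0.003],
    [0,0,0],
    [0,0,0]
  ],
  "turn": [
    [0,0,0],
    [0,0,0],
    [0,0,0],
    [0,0,0]
  ]
}}

```text
clock: 26.1
tool_pos: [0.4308, 0.1993, 0.1007]
eef_rot: [-0.007, 0.982, -0.123, 0.146]
contact_force: [-3.4, 6.4, 0.4]
opening: 0.001
finger_force: 3.6
```

Emit:
{"api": "servo_tool", "payload": {
  "translation": [
    [0,0,-0.01],
    [0,0,-0.02],
    [0,0,-0.03],
    [0,0,-0.03],
    [0,0,-0.03],
    [0,0,-0.03],
    [0,0,0]
  ],
  "turn": [
    [0,0,0],
    [0,0,0],
    [0,0,0],
    [0,0,0],
    [0,0,0],
    [0,0,0],
    [0,0,0]
  ]
}}

```text
clock: 26.98
tool_pos: [0.3886, 0.2325, 0.2416]
eef_rot: [-0.004, 0.981, -0.125, 0.148]
contact_force: [-0.2, -1.4, -0.5]
opening: 0.001
finger_force: 0.0
```

```bash
python3 - <<'E'
from h import *
from plant import optics
s,Q,_=lidstate()
for n in("top","scene"):
    z=optics.snapshot(n); np.savez(n+"7.npz",**z); L=(pts(z)-C)@CR.as_matrix()
    l=(abs(L[...,1]-.03)<.06)&(L[...,2]>.13)&(L[...,2]<.275)&(L[...,0]<.085)&(L[...,0]>.0)
    if l.sum()>10:
        q=L[l]; a=np.polyfit(q[:,2],q[:,0],1); print(n,l.sum(),"lid angle",np.pi/2+np.arctan(a[0]),"top",q[q[:,2].argmax()].round(3))
    k=(L[...,1]>-.098)&(L[...,1]<-.070)&(L[...,2]>.075)&(L[...,2]<.16)&(L[...,0]>-.05)&(L[...,0]<.06)
    if k.sum()>3: print(n,"stay pts",np.percentile(L[k],[2,50,98],axis=0).round(3).tolist(),k.sum())
    h=(abs(L[...,1])<.045)&(L[...,2]>.21)&(L[...,2]<.275)&(L[...,0]>.06)&(L[...,0]<.15)
    if h.sum()>3: print(n,"handle?",np.percentile(L[h],[5,50,95],axis=0).round(3).tolist(),h.sum())
E
```

```text
clock 26.98 grasp(chest) [-0.0375 -0.0532  0.2591] r 0.2008 th 0.482 F [-0.2 -1.4 -0.5] open 0.001 ff 0.0 q [-0.84  0.48 -0.12  2.16  0.75  0.68 -0.  ] tool [-0.0319 -0.0576  0.2416]
top 801 lid angle 1.124819787477537 top [0.01  0.032 0.261]
top stay pts [[0.007, -0.098, 0.092], [0.013, -0.084, 0.099], [0.021, -0.074, 0.109]] 35
top handle? [[0.071, -0.04, 0.245], [0.074, -0.0, 0.248], [0.078, 0.04, 0.251]] 88
scene 65 lid angle 1.5451684999735957 top [ 0.067 -0.019  0.253]
scene stay pts [[0.003, -0.097, 0.081], [0.01, -0.087, 0.092], [0.026, -0.075, 0.123]] 17
scene handle? [[0.067, -0.04, 0.241], [0.071, 0.001, 0.246], [0.076, 0.04, 0.251]] 39
```

The stay stays broken (roll down at z≈0.10). The lid is at about 1.06 rad, with the bar at chest (0.0735, 0, 0.243). I'll move to regrip it from above.

```bash
python3 - <<'E'
from h import *
Q=tool(np.pi/2)
rows([(W([-.02,-.02,.34]),ptool(-.1,-.1,2.4),5),(W([.03,.0,.36]),tool(np.pi/2),6),(W([.0735,.0,.30]),Q,5)])
E
```

```text
{"translation": [[-0.009, 0.003, -0.02], [-0.007, 0.003, -0.02], [-0.005, 0.006, -0.02], [-0.004, 0.006, -0.02], [-0.001, 0.007, -0.021], [-0.004, 0.008, -0.003], [-0.004, 0.009, -0.003], [-0.002, 0.008, -0.003], [0.0, 0.009, -0.003], [0.001, 0.009, -0.003]] , "turn": [[-0.014, 0.049, 0.153], [-0.013, 0.049, 0.154], [-0.014, 0.05, 0.153], [-0.014, 0.049, 0.153], [-0.014, 0.049, 0.153], [0.009, 0.023, 0.139], [0.009, 0.022, 0.139], [0.009, 0.023, 0.139], [0.008, 0.023, 0.139], [0.009, 0.022, 0.138]] }
{"translation": [[0.002, 0.009, -0.003], [0.0, 0.009, 0.012], [0.0, 0.008, 0.012], [0.0, 0.009, 0.012], [0.0, 0.009, 0.012], [0.0, 0.009, 0.012]] , "turn": [[0.009, 0.023, 0.139], [0.0, 0.0, 0.0], [0.0, 0.0, 0.0], [0.0, 0.0, 0.0], [0.0, 0.0, 0.0], [0.0, 0.0, 0.0]] }
```

Emit:
{"api": "servo_tool", "payload": {
  "translation": [
    [-0.009,0.003,-0.02],
    [-0.007,0.003,-0.02],
    [-0.005,0.006,-0.02],
    [-0.004,0.006,-0.02],
    [-0.001,0.007,-0.021],
    [-0.004,0.008,-0.003],
    [-0.004,0.009,-0.003],
    [-0.002,0.008,-0.003],
    [0,0.009,-0.003],
    [0.001,0.009,-0.003]
  ],
  "turn": [
    [-0.014,0.049,0.153],
    [-0.013,0.049,0.154],
    [-0.014,0.05,0.153],
    [-0.014,0.049,0.153],
    [-0.014,0.049,0.153],
    [0.009,0.023,0.139],
    [0.009,0.022,0.139],
    [0.009,0.023,0.139],
    [0.008,0.023,0.139],
    [0.009,0.022,0.138]
  ],
  "grip": 0.32
}}

```text
clock: 28.32
tool_pos: [0.4431, 0.2854, 0.3551]
eef_rot: [0.668, 0.744, -0.007, 0.011]
contact_force: [0.5, -0.3, 0.8]
opening: 0.32
finger_force: 0.0
```

Emit:
{"api": "servo_tool", "payload": {
  "translation": [
    [0.002,0.009,-0.003],
    [0,0.009,0.012],
    [0,0.008,0.012],
    [0,0.009,0.012],
    [0,0.009,0.012],
    [0,0.009,0.012],
    [0,0,0],
    [0,0,0]
  ],
  "turn": [
    [0.009,0.023,0.139],
    [0,0,0],
    [0,0,0],
    [0,0,0],
    [0,0,0],
    [0,0,0],
    [0,0,0],
    [0,0,0]
  ]
}}

```text
clock: 29.32
tool_pos: [0.4954, 0.2892, 0.3]
eef_rot: [0.716, 0.698, 0.001, -0.001]
contact_force: [0.2, 0.4, 0.7]
opening: 0.317
finger_force: 0.0
```

```bash
python3 - <<'E'
from h import *
from plant import optics
s,Q0,_=lidstate()
w=optics.snapshot("wrist"); cv2.imwrite("pics/w8.png",w["img"][:,:,::-1])
z=optics.snapshot("scene"); L=(pts(z)-C)@CR.as_matrix()
h=(abs(L[...,1])<.045)&(L[...,2]>.21)&(L[...,2]<.265)&(L[...,0]>.05)&(L[...,0]<.11)
if h.sum()>3: print("handle?",np.percentile(L[h],[5,50,95],axis=0).round(3).tolist(),h.sum())
rows([(W([.0735,.0,.223]),tool(np.pi/2),6)])
E
```

```text
clock 29.32 grasp(chest) [0.0733 0.002  0.319 ] r 0.2193 th 1.085 F [0.2 0.4 0.7] open 0.317 ff 0.0 q [-0.64  0.55  0.05  1.65 -0.03  0.94 -0.6 ] tool [0.0733 0.0021 0.3   ]
handle? [[0.059, -0.038, 0.239], [0.071, 0.003, 0.245], [0.076, 0.042, 0.252]] 45
{"translation": [[0.0, 0.0, 0.013], [-0.001, 0.0, 0.013], [0.0, 0.0, 0.013], [-0.001, 0.0, 0.013], [0.0, 0.0, 0.012], [0.0, 0.0, 0.013]] , "turn": [[0.0, 0.0, 0.0], [0.0, -0.001, 0.001], [0.0, 0.0, 0.0], [0.0, -0.001, 0.001], [0.0, 0.0, 0.0], [0.0, -0.001, 0.001]] }
```

View pics/w8.png

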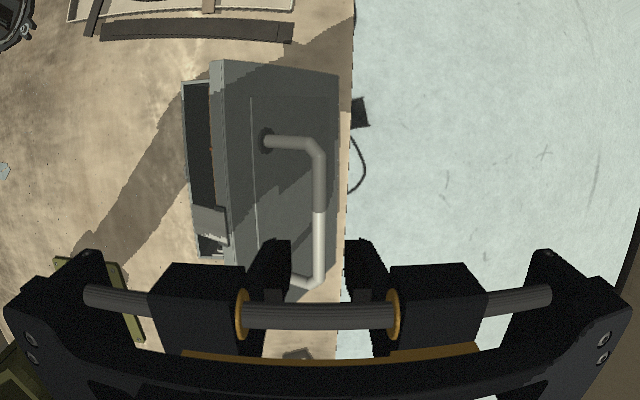

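The bar (column ~319, rows 150–285) lies between the fingers (290–345). I'll descend and grip.

Emit:
{"api": "servo_tool", "payload": {
  "translation": [
    [0,0,0.013],
    [0,0,0.013],
    [0,0,0.013],
    [0,0,0.013],
    [0,0,0.012],
    [0,0,0.013],
    [0,0,0]
  ],
  "turn": [
    [0,0,0],
    [0,0,0],
    [0,0,0],
    [0,0,0],
    [0,0,0],
    [0,0,0],
    [0,0,0]
  ]
}}

```text
clock: 30.3
tool_pos: [0.4948, 0.2888, 0.2216]
eef_rot: [0.716, 0.698, -0.001, -0.001]
contact_force: [-0.2, 0.0, -0.3]
opening: 0.317
finger_force: 0.0
```

Emit:
{"api": "servo_tool", "payload": {
  "translation": [
    [0,0,0],
    [0,0,0],
    [0,0,0],
    [0,0,0]
  ],
  "turn": [
    [0,0,0],
    [0,0,0],
    [0,0,0],
    [0,0,0]
  ],
  "grip": 0,
  "grip_force": 25
}}

```text
clock: 30.8
tool_pos: [0.4959, 0.2894, 0.2234]
eef_rot: [0.716, 0.698, 0.001, -0.001]
contact_force: [-0.9, -0.4, 2.7]
opening: 0.089
finger_force: 24.4
```

```bash
python3 - <<'E'
from h import *
s,Q0,th=lidstate()
g=toC(np.array(s["tool_pos"])+Q0.apply([0,0,-.019])); a0=np.arctan2(60,130)
R0=np.hypot(g[0]-.085,g[2]-.1); way=[]
N=30
for k in range(1,N+1):
    t=th+(-.005-th)*k/N; R=R0+(.1432-R0)*k/N; a=t+a0
    way.append((W([.085-R*np.cos(a),g[1],.1+R*np.sin(a)])+Q0.apply([0,0,.019]),Q0,1))
rows(way)
E
```

```text
clock 30.8 grasp(chest) [0.0737 0.0022 0.2424] r 0.1428 th 1.059 F [-0.9 -0.4  2.7] open 0.089 ff 24.44444610737264 q [-0.63  0.64  0.04  1.75 -0.04  0.75 -0.6 ] tool [0.0737 0.0023 0.2234]
{"translation": [[0.0, -0.005, 0.0], [0.0, -0.005, 0.001], [0.0, -0.005, 0.001], [0.0, -0.005, 0.001], [0.0, -0.005, 0.001], [0.0, -0.005, 0.001], [0.0, -0.005, 0.002], [0.0, -0.004, 0.002], [0.0, -0.005, 0.002], [0.0, -0.005, 0.002]] , "turn": [[0.0, 0.0, 0.0], [0.0, 0.0, 0.0], [0.0, 0.0, 0.0], [0.0, 0.0, 0.0], [0.0, 0.0, 0.0], [0.0, 0.0, 0.0], [0.0, 0.0, 0.0], [0.0, 0.0, 0.0], [0.0, 0.0, 0.0], [0.0, 0.0, 0.0]] }
{"translation": [[0.0, -0.004, 0.002], [0.0, -0.005, 0.002], [0.0, -0.004, 0.003], [0.0, -0.005, 0.002], [0.0, -0.004, 0.003], [0.0, -0.004, 0.003], [0.0, -0.004, 0.003], [0.0, -0.004, 0.004], [0.0, -0.004, 0.003], [0.0, -0.003, 0.003]] , "turn": [[0.0, 0.0, 0.0], [0.0, 0.0, 0.0], [0.0, 0.0, 0.0], [0.0, 0.0, 0.0], [0.0, 0.0, 0.0], [0.0, 0.0, 0.0], [0.0, 0.0, 0.0], [0.0, 0.0, 0.0], [0.0, 0.0, 0.0], [0.0, 0.0, 0.0]] }
{"translation": [[0.0, -0.004, 0.004], [0.0, -0.003, 0.004], [0.0, -0.003, 0.004], [0.0, -0.004, 0.004], [0.0, -0.003, 0.004], [0.0, -0.002, 0.004], [0.0, -0.003, 0.004], [0.0, -0.003, 0.005], [0.0, -0.002, 0.004], [0.0, -0.002, 0.005]] , "turn": [[0.0, 0.0, 0.0], [0.0, 0.0, 0.0], [0.0, 0.0, 0.0], [0.0, 0.0, 0.0], [0.0, 0.0, 0.0], [0.0, 0.0, 0.0], [0.0, 0.0, 0.0], [0.0, 0.0, 0.0], [0.0, 0.0, 0.0], [0.0, 0.0, 0.0]] }
```

The bar is gripped (opening 0.089). I'll lower it along the arc.

Emit:
{"api": "servo_tool", "payload": {
  "translation": [
    [0,-0.005,0],
    [0,-0.005,0.001],
    [0,-0.005,0.001],
    [0,-0.005,0.001],
    [0,-0.005,0.001],
    [0,-0.005,0.001],
    [0,-0.005,0.002],
    [0,-0.004,0.002],
    [0,-0.005,0.002],
    [0,-0.005,0.002]
  ],
  "turn": [
    [0,0,0],
    [0,0,0],
    [0,0,0],
    [0,0,0],
    [0,0,0],
    [0,0,0],
    [0,0,0],
    [0,0,0],
    [0,0,0],
    [0,0,0]
  ]
}}

```text
clock: 32.05
tool_pos: [0.4468, 0.2907, 0.2096]
eef_rot: [0.716, 0.698, 0.001, -0.001]
contact_force: [5.8, 1.9, -7.5]
opening: 0.091
finger_force: 25.4
```

Emit:
{"api": "servo_tool", "payload": {
  "translation": [
    [0,-0.004,0.002],
    [0,-0.005,0.002],
    [0,-0.004,0.003],
    [0,-0.005,0.002],
    [0,-0.004,0.003],
    [0,-0.004,0.003],
    [0,-0.004,0.003],
    [0,-0.004,0.004],
    [0,-0.004,0.003],
    [0,-0.003,0.003]
  ],
  "turn": [
    [0,0,0],
    [0,0,0],
    [0,0,0],
    [0,0,0],
    [0,0,0],
    [0,0,0],
    [0,0,0],
    [0,0,0],
    [0,0,0],
    [0,0,0]
  ]
}}

```text
clock: 33.3
tool_pos: [0.4073, 0.2917, 0.182]
eef_rot: [0.717, 0.698, 0.002, 0.0]
contact_force: [8.0, 1.3, -7.1]
opening: 0.092
finger_force: 25.2
```

```bash
python3 - <<'E'
from h import *
s,Q0,th=lidstate()
g=toC(np.array(s["tool_pos"])+Q0.apply([0,0,-.019])); a0=np.arctan2(60,130)
R0=np.hypot(g[0]-.085,g[2]-.1); way=[]
N=10
for k in range(1,N+1):
    t=th+(-.01-th)*k/N; R=R0+(.1432-R0)*k/N; a=t+a0
    way.append((W([.085-R*np.cos(a),g[1],.1+R*np.sin(a)])+Q0.apply([0,0,.019]),Q0,1))
rows(way)
E
```

```text
clock 33.3 grasp(chest) [-0.0149  0.0021  0.201 ] r 0.1421 th 0.358 F [ 8.   1.3 -7.1] open 0.092 ff 25.1523220539093 q [-0.74  0.62  0.04  2.   -0.05  0.52 -0.69] tool [-0.0149  0.0021  0.182 ]
{"translation": [[0.0, -0.004, 0.004], [0.0, -0.003, 0.003], [0.0, -0.004, 0.004], [0.0, -0.003, 0.004], [0.0, -0.003, 0.005], [0.0, -0.003, 0.004], [0.0, -0.003, 0.004], [0.0, -0.003, 0.005], [0.0, -0.002, 0.005], [0.0, -0.003, 0.004]] , "turn": [[0.0, 0.0, 0.0], [0.0, 0.0, 0.0], [0.0, 0.0, 0.0], [0.0, 0.0, 0.0], [0.0, 0.0, 0.0], [0.0, 0.0, 0.0], [0.0, 0.0, 0.0], [0.0, 0.0, 0.0], [0.0, 0.0, 0.0], [0.0, 0.0, 0.0]] }
```

Emit:
{"api": "servo_tool", "payload": {
  "translation": [
    [0,-0.003,0.004],
    [0,-0.003,0.003],
    [0,-0.004,0.004],
    [0,-0.003,0.004],
    [0,-0.003,0.005],
    [0,-0.003,0.004],
    [0,-0.003,0.004],
    [0,-0.003,0.005],
    [0,-0.002,0.005],
    [0,-0.002,0.003]
  ],
  "turn": [
    [0,0,0],
    [0,0,0],
    [0,0,0],
    [0,0,0],
    [0,0,0],
    [0,0,0],
    [0,0,0],
    [0,0,0],
    [0,0,0],
    [0,0,0]
  ]
}}

```text
clock: 34.55
tool_pos: [0.3785, 0.2925, 0.1412]
eef_rot: [0.717, 0.697, 0.002, 0.0]
contact_force: [7.7, 1.3, -3.7]
opening: 0.086
finger_force: 25.0
```

Emit:
{"api": "servo_tool", "payload": {
  "translation": [
    [0,0,0.002],
    [0,0,0.001],
    [0,0,0]
  ],
  "turn": [
    [0,0,0],
    [0,0,0],
    [0,0,0]
  ]
}}

```text
clock: 34.92
tool_pos: [0.377, 0.2925, 0.1381]
eef_rot: [0.716, 0.698, 0.001, -0.001]
contact_force: [5.9, 0.5, -3.2]
opening: 0.085
finger_force: 24.9
```

```bash
python3 -c "
from h import *
lidstate()"
```

```text
clock 34.92 grasp(chest) [-0.0452  0.002   0.1571] r 0.1422 th -0.019 F [ 5.9  0.5 -3.2] open 0.085 ff 24.895377159118652 q [-0.78  0.68  0.03  2.11 -0.06  0.36 -0.72] tool [-0.0452  0.0021  0.1381]
```

Emit:
{"api": "servo_tool", "payload": {
  "translation": [
    [0,0.001,0.001],
    [0,0.001,0.001],
    [0,0,0.001],
    [0,0,0]
  ],
  "turn": [
    [0,0,0],
    [0,0,0],
    [0,0,0],
    [0,0,0]
  ]
}}

```text
clock: 35.42
tool_pos: [0.3765, 0.2925, 0.1364]
eef_rot: [0.716, 0.698, -0.0, -0.002]
contact_force: [-4.2, -0.2, 20.1]
opening: 0.084
finger_force: 23.0
```

```bash
python3 - <<'E'
from h import *
from plant import optics
lidstate()
for n in("scene","top"):
    z=optics.snapshot(n); L=(pts(z)-C)@CR.as_matrix()
    m=(abs(L[...,0])<.08)&(abs(L[...,1])<.1)&(L[...,2]>.105)&(L[...,2]<.135)
    q=L[m]; A=np.c_[q[:,0],np.ones(len(q))]; c=np.linalg.lstsq(A,q[:,2],rcond=None)[0]
    print(n,m.sum(),"slope",c.round(4),np.median(q[:,2]))
z=dict(np.load("top0.npz")); L=(pts(z)-C)@CR.as_matrix()
m=(abs(L[...,0])<.08)&(abs(L[...,1])<.1)&(L[...,2]>.105)&(L[...,2]<.135); q=L[m]
print("ref top slope",np.polyfit(q[:,0],q[:,2],1))
E
```

```text
clock 35.42 grasp(chest) [-0.0456  0.002   0.1554] r 0.1419 th -0.031 F [-4.2 -0.2 20.1] open 0.084 ff 23.009836971759796 q [-0.77  0.68  0.03  2.1  -0.06  0.36 -0.72] tool [-0.0457  0.002   0.1364]
scene 829 slope [-0.0069  0.1156] 0.11553467520618016
top 1619 slope [0.0002 0.1159] 0.11595726117588057
ref top slope [-0.00090127  0.11591752]
```

The force jumped to +20 N and the lid plane matches the original, so the lid is seated. I'll release and retreat.

Emit:
{"api": "servo_tool", "payload": {
  "translation": [
    [0,0,-0.002],
    [0,0,0],
    [0,0,0],
    [0,0,0],
    [0,0,0]
  ],
  "turn": [
    [0,0,0],
    [0,0,0],
    [0,0,0],
    [0,0,0],
    [0,0,0]
  ],
  "grip": 0.6
}}

```text
clock: 36.15
tool_pos: [0.3783, 0.2922, 0.1367]
eef_rot: [0.716, 0.698, 0.0, -0.001]
contact_force: [0.6, -0.3, -0.1]
opening: 0.595
finger_force: 0.0
```

Emit:
{"api": "servo_tool", "payload": {
  "translation": [
    [0,0,-0.01],
    [0,0,-0.02],
    [0,0,-0.03],
    [0,0,-0.03],
    [0,0,-0.03],
    [0,0,-0.03],
    [0,0,0],
    [0,0,0]
  ],
  "turn": [
    [0,0,0],
    [0,0,0],
    [0,0,0],
    [0,0,0],
    [0,0,0],
    [0,0,0],
    [0,0,0],
    [0,0,0]
  ]
}}

```text
clock: 37.15
tool_pos: [0.378, 0.2917, 0.2865]
eef_rot: [0.716, 0.698, 0.0, -0.001]
contact_force: [-0.2, 0.3, -0.3]
opening: 0.597
finger_force: 0.0
```

```bash
python3 - <<'E'
from h import *
from plant import optics
lidstate()
z=optics.snapshot("top"); P=pts(z); L=(P-C)@CR.as_matrix()
m=(abs(L[...,0])<.08)&(abs(L[...,1])<.1)&(L[...,2]>.105)&(L[...,2]<.135); q=L[m]
print("slope",np.polyfit(q[:,0],q[:,2],1),m.sum())
for n,c in (("ground",(.451,-.131)),("tin",(.273,-.318))):
    m=(np.hypot(P[...,0]-c[0],P[...,1]-c[1])<.07)&(P[...,2]>.014)&(P[...,2]<.04); print(n,rect(P,m))
E
```

```text
clock 37.15 grasp(chest) [-0.0441  0.0013  0.3055] r 0.2427 th 0.578 F [-0.2  0.3 -0.3] open 0.597 ff 0.0 q [-0.8   0.43  0.07  1.94 -0.04  0.77 -0.73] tool [-0.0441  0.0013  0.2865]
slope [-0.0036753   0.11598658] 2336
ground (array([ 451.4, -130.8]), array([51., 76.]), 20.3)
tin (array([ 273.1, -318.6]), array([96.4, 65.4]), 65.9)
```

```bash
python3 -c "
from plant import r
print(r.finish_job())"
```

```text
the job is handed in; nothing more can be done
None
```

I handed the job in at about 37 s. By my measurements the vee block stood in the empty bay when I let it go, the stay broke after locking, the lid is fully shut and the ground block and tin haven't moved. I didn't check the mate or look inside after closing, and the hand-in gave no verdict.

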